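Empty, close and core up a figurine casting mould

TASK

Get the figurine mould ready for the next pour: lift the cast figures out of it and lay them on the plywood drying board, then swing the lid fully shut, then turn both red turnbuttons straight across it. Last, slide every core tube on the mat into a bore of its own, just up to the leading edge of its red ring (nothing stops it there), and leave the jars, brushes and other things on the bench where they stand.

Things in the scene. Friction and masses are not known exactly. Their poses are not given: they have to be found in the camera images.
- mould: fixed casting mould 235 (x) x 215 (y) x 85 mm, origin under its centre, z up; cores go in along +y. Lower half teal silicone, top (parting plane) 50 mm up; three cavities along y at x = -66, 0, 66 mm, floors 26 mm up. At its -y side an aluminium bush block, 225 mm wide, 85 mm high, y = -105 to -60 mm, with three level bores. Behind each bore the shut mould is hollow: nothing stops a core at its mark
- bore_near (a point): centre of the brass-rimmed mouth of the bore nearest the robot (mould x = -66, y = -105 mm, 50 mm up), in the outer face of the bush block; axes as the mould's. Bore 24 mm wide, 3 mm chamfer, 45 mm long, running along +y into the cavity
- bore_mid (a point): centre of the brass-rimmed mouth of the bore middle (mould x = 0, y = -105 mm, 50 mm up), in the outer face of the bush block; axes as the mould's. Bore 24 mm wide, 3 mm chamfer, 45 mm long, running along +y into the cavity
- bore_far (a point): centre of the brass-rimmed mouth of the bore farthest from the robot (mould x = 66, y = -105 mm, 50 mm up), in the outer face of the bush block; axes as the mould's. Bore 24 mm wide, 3 mm chamfer, 45 mm long, running along +y into the cavity
- lid (a joint): upper mould half: 225 mm wide, 143 mm from hinge to free edge, 35 mm thick. Hinge along mould x at y = +85 mm, 50 mm up. 0 = shut (top 85 mm up); it starts open at 1.5 to 1.7 rad. At angle a a point d from the hinge lies d*cos(a) towards -y, d*sin(a) up; outer face on the +y side when open. A stiff hinge (0.5 N m) holds it anywhere: push it over and press it right down
- button_near (a joint): red turnbutton on the bush block, upright pivot at mould x = -70, y = -80 mm. 0 = along the block, arm (60 mm from the pivot, 18 mm wide) pointing to the block's middle; starts at 0 to 0.25; 1.57 (stop) = a quarter turn anticlockwise from above, arm across the lid. Stays as left (0.12 N m). Its grip fin, along the arm and centred on the pivot, is 36 mm long, 10 thick, 96 to 116 mm up
- button_far (a joint): red turnbutton on the bush block, upright pivot at mould x = 70, y = -80 mm. 0 = along the block, arm (60 mm from the pivot, 18 mm wide) pointing to the block's middle; starts at 0 to 0.25; 1.57 (stop) = a quarter turn clockwise from above, arm across the lid. Stays as left (0.12 N m). Its grip fin, along the arm and centred on the pivot, is 36 mm long, 10 thick, 96 to 116 mm up
- cast1_mid (a point): torso centre of a raw white cast figure (2 or 3 of 3 present), 0.2 kg, 126 mm long, lying on its back; y axis plinth to head, z up. Torso 34 mm wide (x), 44 long, 36 thick; plinth 50 x 12 x 48 mm, sole 62 mm behind this point; head 46 mm wide, crown 64 mm ahead. Centre line 24 mm above its support. In the mould 18 mm of torso stands above the parting plane; 32 mm between torsos
- cast2_mid (a point): torso centre of a raw white cast figure (2 or 3 of 3 present), 0.2 kg, 126 mm long, lying on its back; y axis plinth to head, z up. Torso 34 mm wide (x), 44 long, 36 thick; plinth 50 x 12 x 48 mm, sole 62 mm behind this point; head 46 mm wide, crown 64 mm ahead. Centre line 24 mm above its support. In the mould 18 mm of torso stands above the parting plane; 32 mm between torsos
- cast3_mid (a point): torso centre of a raw white cast figure (2 or 3 of 3 present), 0.2 kg, 126 mm long, lying on its back; y axis plinth to head, z up. Torso 34 mm wide (x), 44 long, 36 thick; plinth 50 x 12 x 48 mm, sole 62 mm behind this point; head 46 mm wide, crown 64 mm ahead. Centre line 24 mm above its support. In the mould 18 mm of torso stands above the parting plane; 32 mm between torsos
- board: plywood drying board, fixed, 280 mm (x) by 200 mm (y), 14 mm thick, origin under its centre, left of the mould
- core1_grip (a point): centre of the flat black grip (45 mm long, 26 wide, 20 high) of a core tube (2 or 3 of 3 present): steel tube 20 mm thick, 140 long ahead of the grip, last 12 mm tapering to 13 mm, 0.14 kg. x axis to the tip, 162.5 mm ahead. Lies level on a fixed green rubber mat (280 x 200 x 4 mm), axis 10 mm above it, 95 mm apart; ridges 32 mm wide, 7 mm above the mat, lie half-way between
- core1_mark (a point): point on the same tube's centre line at the leading (tip-ward) edge of its red ring: 57.5 mm ahead of the grip's centre, 105 mm behind the tip. The ring is painted, 8 mm wide, and lies behind this point; x axis towards the tip
- core2_grip (a point): centre of the flat black grip (45 mm long, 26 wide, 20 high) of a core tube (2 or 3 of 3 present): steel tube 20 mm thick, 140 long ahead of the grip, last 12 mm tapering to 13 mm, 0.14 kg. x axis to the tip, 162.5 mm ahead. Lies level on a fixed green rubber mat (280 x 200 x 4 mm), axis 10 mm above it, 95 mm apart; ridges 32 mm wide, 7 mm above the mat, lie half-way between
- core2_mark (a point): point on the same tube's centre line at the leading (tip-ward) edge of its red ring: 57.5 mm ahead of the grip's centre, 105 mm behind the tip. The ring is painted, 8 mm wide, and lies behind this point; x axis towards the tip
- core3_grip (a point): centre of the flat black grip (45 mm long, 26 wide, 20 high) of a core tube (2 or 3 of 3 present): steel tube 20 mm thick, 140 long ahead of the grip, last 12 mm tapering to 13 mm, 0.14 kg. x axis to the tip, 162.5 mm ahead. Lies level on a fixed green rubber mat (280 x 200 x 4 mm), axis 10 mm above it, 95 mm apart; ridges 32 mm wide, 7 mm above the mat, lie half-way between
- core3_mark (a point): point on the same tube's centre line at the leading (tip-ward) edge of its red ring: 57.5 mm ahead of the grip's centre, 105 mm behind the tip. The ring is painted, 8 mm wide, and lies behind this point; x axis towards the tip
- paint_jar: brown paint jar with steel lid, 64 mm across, 85 mm high; leave it alone; origin under its centre
- varnish: blue bottle with white cap, 52 mm across, 140 mm high; leave it alone; origin under its centre
- paint_tin: steel paint tin, 60 mm across, 50 mm high; leave it alone; origin under its centre
- brush_jar: glass jar of brushes, 72 mm across, 90 mm high, brushes to 200 mm; leave it alone; origin under its centre
- painted_figure: finished painted figure standing up, 126 mm tall; leave it alone; origin under its centre
- brush: 200 mm brush lying on the bench; leave it alone; origin under its centre
- paint_pot: small red paint pot with white cap, 48 mm across, 60 mm high; leave it alone; origin under its centre
Not all that is in view belongs to the job. Leave any orange look-alike of the part that bears cast2_mid alone.

How it is judged:
On the way, in this order (a step that is already met when the one before it is completed fails the run):
1. the cast figures lie on the drying board (x of cast1_mid in the frame of board between -0.13 and 0.13 m and y of cast1_mid in the frame of board between -0.09 and 0.09 m and z of cast1_mid in the frame of board between 0.02 and 0.055 m and x of cast2_mid in the frame of board between -0.13 and 0.13 m and y of cast2_mid in the frame of board between -0.09 and 0.09 m and z of cast2_mid in the frame of board between 0.02 and 0.055 m and x of cast3_mid in the frame of board between -0.13 and 0.13 m and y of cast3_mid in the frame of board between -0.09 and 0.09 m and z of cast3_mid in the frame of board between 0.02 and 0.055 m), for 0.2 s.
2. the mould lid is fully shut (value of joint lid below 0.03 rad), for 0.2 s.
3. both turnbuttons are turned across the lid (value of joint each of button_near, button_far above 1.3 rad), for 0.2 s.
4. every core tube is in a bore up to its red ring (((distance between core1_mark and bore_near below 0.007 m and angle between the x axis of core1_mark and the y axis of bore_near, either way round below 0.12 rad) or (distance between core1_mark and bore_mid below 0.007 m and angle between the x axis of core1_mark and the y axis of bore_mid, either way round below 0.12 rad) or (distance between core1_mark and bore_far below 0.007 m and angle between the x axis of core1_mark and the y axis of bore_far, either way round below 0.12 rad)) and ((distance between core2_mark and bore_near below 0.007 m and angle between the x axis of core2_mark and the y axis of bore_near, either way round below 0.12 rad) or (distance between core2_mark and bore_mid below 0.007 m and angle between the x axis of core2_mark and the y axis of bore_mid, either way round below 0.12 rad) or (distance between core2_mark and bore_far below 0.007 m and angle between the x axis of core2_mark and the y axis of bore_far, either way round below 0.12 rad)) and ((distance between core3_mark and bore_near below 0.007 m and angle between the x axis of core3_mark and the y axis of bore_near, either way round below 0.12 rad) or (distance between core3_mark and bore_mid below 0.007 m and angle between the x axis of core3_mark and the y axis of bore_mid, either way round below 0.12 rad) or (distance between core3_mark and bore_far below 0.007 m and angle between the x axis of core3_mark and the y axis of bore_far, either way round below 0.12 rad))), for 0.2 s.
At the end, for the whole second after the job is handed in: Casts lie on the drying board (torso centre 10 mm inside its edges, 20 to 55 mm up), lid below 0.03 rad, both turnbuttons above 1.3 rad, each core in its own bore, within 0.12 rad of its direction, the leading edge of its ring within 7 mm of the mouth centre; all at rest (all of step 1 and all of step 3 and all of step 4 and value of joint lid below 0.03 rad and linear speed of each of cast1, cast2, cast3, core1, core2, core3 below 0.02 m/s); the robot touches nothing.
It fails at once if a bystander (jar, bottle, tin, brush or painted figure) is knocked over or pushed more than 50 mm (distance of any of paint_jar, varnish, paint_tin, brush_jar, painted_figure, brush, paint_pot from where it was at the start of the episode above 0.05 m or angle between any of paint_jar, varnish, paint_tin, brush_jar, painted_figure, paint_pot's own z axis and vertical above 0.7 rad).
Of cast1, cast2, cast3 only 2 to 3 are there at a start; the rules pass over those that are not, and their reading is None.
Of core1, core2, core3 only 2 to 3 are there at a start; the rules pass over those that are not, and their reading is None.
At some moment in a run one of core1, core2, core3 may be knocked a few centimetres aside while the robot is not near it.
Once in a run the grip may slacken for a moment while it holds something.
It also fails if it takes over 210 s, if anything falls off the work surface, if the arm or the gripper's body presses on something with over 40 N, if the wrist force passes 120 N, or if a joint passes its speed limit or range.

ROBOT

A 6-joint arm with a two-finger parallel gripper is mounted at the origin on the work surface. World frame = base frame: x ahead of the robot, y to its left, z up, the work surface at z = 0. Lengths are in m, angles in rad, forces in N, time in s.
With the tool pointing down it reaches from about 0.15 to 0.775 m from the base axis. Payload 6.1 kg.
Tool frame: the origin (TCP) lies midway between the tips of the shut fingers; the grasp point (between the pads) lies behind it (robot.grip_depth is the z of the grasp point in the tool frame, in m); z points along the fingers, y is the line along which they close (so a half turn about z gives the same grasp; the last joint's range is limited). The gripper opens to 85 mm and grips with 20 to 120 N. Pads are 22 mm wide; open, the fingers measure 114 mm over their backs; the gripper's body (76 mm by 85 mm) begins 54 mm behind the grasp point. The pads swing forward as they close: fully open they stand 13 mm farther back than shut.
Start: joints at [-1.343, 0.126, -0.04, 1.405, 0, 1.571], TCP at [0.119, -0.511, 0.231] pointing down, gripper open.
Joint ranges: [-2.72, 2.72], [-0.95, 1.95], [-1.27, 1.35], [-1.78, 2.02], [-1.46, 1.47], [-3.14, 3.14]. Speed limits (rad/s): [2.39, 2.39, 3.01, 3.14, 3.14, 3.14].

INTERFACE

Orientations are given as a rotation vector (axis times angle).
In Python, from rig import robot, viewer gives the robot as it stands.
- The arm moves only by the tool play_rows, never from a script. Its argument "commands" is a list of rows, each a list of 2 entries, a list of its own where there are three numbers: the shift along the tool's x, y, z in mm, then the turn about the tool's z in rad. In form: [[[dx, dy, dz], twist], ...]. A call has 1 to 8 rows; each row shifts and turns the commanded pose from where the row before left it, along the tool's axes as they then stand; what a row does not reach is not made up. A row lasts 1/12 s, in which the tool goes at most 41.7 mm and 7.16 degrees, less where a joint would pass 70% of its speed; a pose out of reach is approached as far as the arm can. A call is refused whole if a number of a shift passes 41.7 or a number of a turn 0.125, either way. A call with a gripper value outside its range is refused whole. "gripper" is the opening, from 0 (shut) to 1 (fully open), set as the call begins (left out, the last holds). The fingers move at their own pace and stop on an object; "newtons" is the grip in N (left out, the last holds). Time passes only in rows, so rows that do not move let the fingers close. It gives the time, the measured TCP pose, the force, the opening and the grip force at its end, in the units of the state.
- robot.sense(): the state, without advancing time (a new reading comes with each control period).
- viewer.read_camera(name): name is "scene" or "top"; returns a dict with "img" (480x640x3 uint8, blue, green, red), "fovy" (degrees; the focal length in pixels is half the picture's height over the tangent of half this angle, whatever the lens; pixels are square), "cx", "cy" (the principal point, pixels), "cam_to_world" (4x4, takes a point from camera to world coordinates). Camera axes: x right, y up, looking along -z (the intrinsics and any distortion apply to the point x, -y, -z); pixel columns grow to the right and rows downward; lengths in m; the calibration is good to about 2 mm. A picture is of the moment at which its call begins. There is no depth.
- robot.close_job(): hands the job in; it is judged then, once.
The state is a dict: "clock": time; "q": joint angles; "joint_velocities": joint speeds; "joint_torque": joint torques, N m; "tool_pos": TCP position; "eef_rot": TCP orientation; "contact_force": force on the tool from outside, world axes, zero at the start; "ft_torque": the same for the moment, N m; "opening": finger opening in m; "finger_force": force on a finger pad.
Only numpy, scipy, OpenCV 4.12 (cv2) and the standard library are available. Lean on these libraries where they do the work, as an engineer would, in place of code of your own. Each camera call takes 0.05 s, during which the arm holds its last target. There are 200 camera calls.

## Working session

There is one attempt and no reset: what is moved stays moved. The work goes in short steps, Python scripts to look and compute and a tool call to move; the robot and the scene stay as the last step left them, time stands still between calls to the robot, and variables do not carry over. Pictures are saved under pics/ and viewed, at most 14 in all, crops included, and the job is handed in when it is done.

Besides the shell and the picture viewer there is one more tool, called after ">>>" by a JSON object that holds its "api" and its "payload", one argument or row to a line. play_rows: Moves the arm, as the interface text tells. Its arguments: {"type":"object","properties":{"commands":{"type":"array"},"gripper":{"type":"number"},"newtons":{"type":"number"}},"required":["commands"]}

```bash
ls; mkdir -p pics
cat > h.py <<'E'
import numpy as np, cv2
from rig import robot, viewer
def shot(cam,name):
    c=viewer.read_camera(cam); cv2.imwrite(f'pics/{name}.png',c['img']); np.save(f'pics/{name}.npy',{k:v for k,v in c.items()},allow_pickle=True); return c
def load(name): return np.load(f'pics/{name}.npy',allow_pickle=True).item()
def ray(c,u,v):
    f=240/np.tan(np.radians(c['fovy'])/2); d=np.array([(u-c['cx'])/f,-(v-c['cy'])/f,-1.]); M=np.array(c['cam_to_world']); return M[:3,3],M[:3,:3]@d
def pt(c,u,v,z):
    o,d=ray(c,u,v); return o+d*(z-o[2])/d[2]
def pix(c,p):
    f=240/np.tan(np.radians(c['fovy'])/2); M=np.array(c['cam_to_world']); q=M[:3,:3].T@(np.array(p)-M[:3,3]); return c['cx']+f*q[0]/-q[2], c['cy']-f*q[1]/-q[2]
E
python3 - <<'E'
from h import *
for n in('top','scene'):
    c=shot(n,n+'0'); print({k:v for k,v in c.items() if k!='img'})
print(robot.sense(), robot.grip_depth)
E
```

```text
pics
{'fovy': 43.31612957910434, 'cx': 326.24153987806204, 'cy': 243.68870871572435, 'cam_to_world': array([[ 0.01394293,  0.99452811, -0.10353474,  0.38888878],
       [-0.99985438,  0.01284841, -0.01123099, -0.03526087],
       [-0.00983928,  0.10367626,  0.99456243,  1.26844634],
       [ 0.        ,  0.        ,  0.        ,  1.        ]])}
{'fovy': 48.919447005599395, 'cx': 318.74967185429557, 'cy': 249.62027701785746, 'cam_to_world': array([[-0.70157739, -0.52066718,  0.48651295,  1.0893966 ],
       [ 0.71258833, -0.5100726 ,  0.48170927,  0.52653632],
       [-0.00265328,  0.68463979,  0.72887676,  0.9356599 ],
       [ 0.        ,  0.        ,  0.        ,  1.        ]])}
{'clock': 0.1, 'q': array([-1.34301866e+00,  1.26301357e-01, -4.04839534e-02,  1.40539687e+00,
       -2.27911887e-05,  1.57076900e+00]), 'joint_velocities': array([ 0.00239434, -0.00115914,  0.00093499, -0.00103346, -0.00069897,
        0.00057852]), 'joint_torque': array([ 3.22289989e-04, -4.36903882e+01,  3.53604913e+01,  1.36012741e-02,
       -6.45047953e-05, -9.75693979e-06]), 'tool_pos': array([ 0.11846426, -0.5110913 ,  0.23062651]), 'eef_rot': array([-3.11987012e+00, -3.56905823e-01,  2.82803006e-04]), 'contact_force': array([-0.10959052, -0.3156355 , -0.76579794]), 'ft_torque': array([ 0.03251083, -0.04376932, -0.02113599]), 'finger_force': 0.0, 'opening': 0.0855828847610676} -0.0187
```

View pics/top0.png

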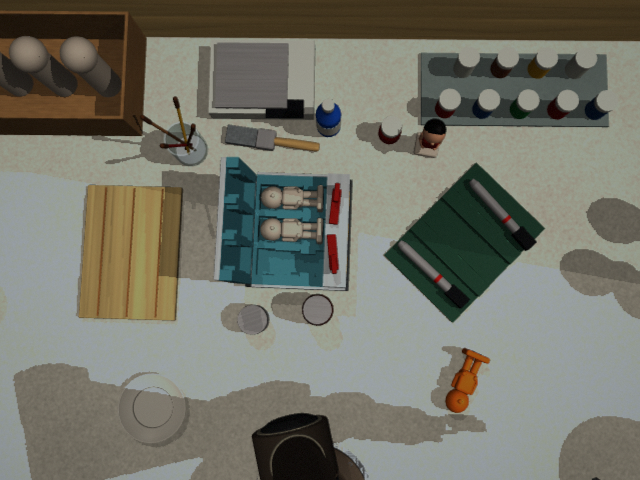

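View pics/scene0.png

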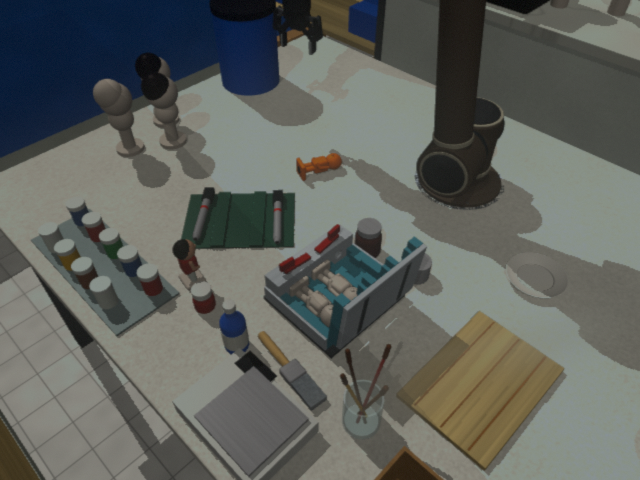

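The white figures in the mould (top view, about (290,197) and (290,230)) are the casts. The orange one at (465,380) is the look-alike, since the casts are white and lie in the mould. There are two cores, on the mat, and the near cavity (x=-66) is empty. I'll confirm with one enlarged crop.

Run:
```python
from h import *
c=load('top0'); cv2.imwrite('pics/c1.png',cv2.resize(c['img'][150:300,205:365],None,fx=4,fy=4,interpolation=cv2.INTER_CUBIC))
cv2.imwrite('pics/c2.png',cv2.resize(c['img'][155:330,380:550],None,fx=3.4,fy=3.4,interpolation=cv2.INTER_CUBIC))
```

```text
(no output)
```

View pics/c1.png

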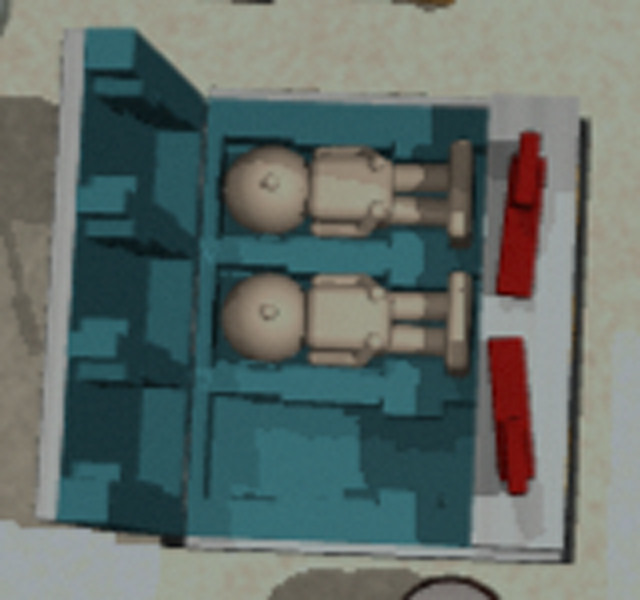

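View pics/c2.png

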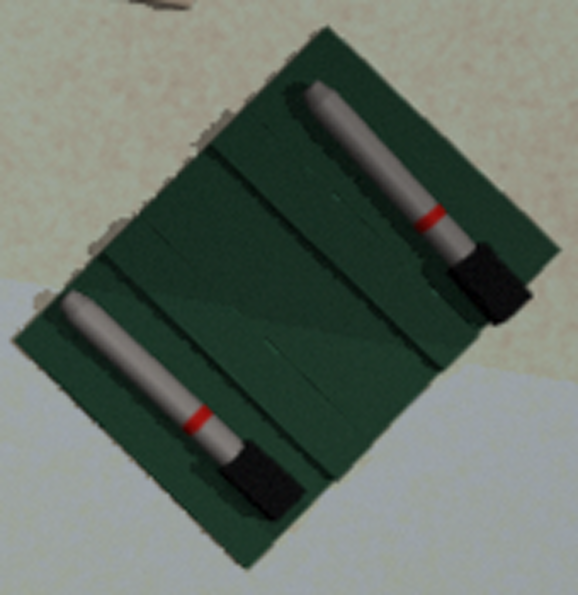

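The crops show two white casts in the mould's far and mid cavities and two cores on the mat. Now the measurements.

Run:
```python
from h import *
from scipy.optimize import least_squares
np.set_printoptions(precision=4,suppress=True)
c=load('top0')
A=lambda U,V:((U+.5)/4-.5+205,(V+.5)/4-.5+150)
B=lambda U,V:((U+.5)/3.4-.5+380,(V+.5)/3.4-.5+155)
img=[A(490,95),A(578,97),A(565,550),A(472,545)]
loc=np.array([[.1125,-.06],[.1125,-.105],[-.1125,-.105],[-.1125,-.06]])
W=np.array([pt(c,*p,.085)[:2] for p in img]); print(W)
R=lambda a:np.array([[np.cos(a),-np.sin(a)],[np.sin(a),np.cos(a)]])
f=lambda p:((loc@R(p[2]).T+p[:2])-W).ravel()
s=least_squares(f,[.4,0,0]); m=s.x; print('mould',m,'res mm',s.fun*1e3)
T=lambda x,y:R(m[2])@np.array([x,y])+m[:2]
inv=lambda w:R(-m[2])@(np.array(w)[:2]-m[:2])
for n,p in dict(far=A(352,188),mid=A(349,317)).items():
    w=pt(c,*p,.066); print(n,w,inv(w))
for n,p in dict(fin_f=A(526,182),fin_n=A(514,447)).items():
    w=pt(c,*p,.116); print(n,w,inv(w))
print('pivots',T(.07,-.08),T(-.07,-.08))
for n,(t,r,g) in dict(core_far=((316,88),(424,209),(489,284)),core_near=((72,300),(193,409),(262,481))).items():
    P=[pt(c,*B(*x),.02) if i<2 else pt(c,*B(*x),.024) for i,x in enumerate((t,r,g))]; d=P[0]-P[2]
    print(n,*P,'len',np.linalg.norm(d),'ang',np.arctan2(d[1],d[0]), np.linalg.norm(P[1]-P[2]))
print('board',[pt(c,*p,.014) for p in((92,185),(182,186),(178,320),(78,319))])
print('bores',[T(x,-.105) for x in(-.066,0,.066)])
for n,p,z in(('jar',(318,310),.085),('tin',(253,320),.05),('brushjar',(187,147),.0),('varn',(328,118),.14),('pot',(389,133),.06),('fig',(432,135),.1)): print(n,pt(c,*p,z))
```

```text
[[ 0.653  -0.0217]
 [ 0.6525 -0.0655]
 [ 0.4273 -0.0614]
 [ 0.4291 -0.016 ]]
mould [ 0.5423  0.0413 -0.022 ] res mm [ 0.4413  0.5536 -0.0488 -0.5977  0.2189  0.2557 -0.6114 -0.2115]
far [0.6087 0.0475 0.066 ] [0.0662 0.0076]
mid [0.5431 0.0477 0.066 ] [0.0006 0.0064]
fin_f [ 0.6035 -0.04    0.116 ] [ 0.063 -0.08 ]
fin_n [ 0.475  -0.0359  0.116 ] [-0.0655 -0.0787]
pivots [ 0.6105 -0.0402] [ 0.4705 -0.0371]
core_far [ 0.6558 -0.3259  0.02  ] [ 0.5813 -0.391   0.02  ] [ 0.5351 -0.4284  0.024 ] len 0.15842753666702022 ang 0.7044861881596705 0.05959705194142031
core_near [ 0.5225 -0.1759  0.02  ] [ 0.457  -0.2492  0.02  ] [ 0.414  -0.2898  0.024 ] len 0.15743489919895187 ang 0.8096021248888032 0.05927574616653048
board [array([0.6379, 0.4764, 0.014 ]), array([0.6381, 0.2854, 0.014 ]), array([0.3571, 0.2828, 0.014 ]), array([0.3562, 0.4902, 0.014 ])]
bores [array([ 0.474 , -0.0622]), array([ 0.54  , -0.0637]), array([ 0.606 , -0.0651])]
jar [ 0.3821 -0.0077  0.085 ]
tin [0.3602 0.1231 0.05  ]
brushjar [0.7262 0.2815 0.    ]
varn [ 0.7489 -0.0225  0.14  ]
pot [ 0.7442 -0.1469  0.06  ]
fig [ 0.7293 -0.2282  0.1   ]
```

>>> {"api": "play_rows", "payload": {
  "commands": [
    [[0,0,0],-0.12],
    [[0,0,0],-0.12],
    [[0,0,0],-0.12],
    [[0,0,0],-0.12],
    [[0,0,0],-0.12],
    [[0,0,0],-0.12],
    [[0,0,0],-0.12],
    [[0,0,0],-0.12]
  ],
  "gripper": 0.6,
  "newtons": 40
}}

```text
clock: 0.77
tool_pos: [0.1185, -0.5112, 0.2308]
eef_rot: [-2.598, -1.765, -0.001]
contact_force: [0.1, 1.1, -0.5]
opening: 0.0513
finger_force: 0.0
```

>>> {"api": "play_rows", "payload": {
  "commands": [
    [[0,0,0],-0.12],
    [[0,0,0],-0.12],
    [[0,0,0],-0.12],
    [[31,26,0],0],
    [[31,26,0],0],
    [[31,26,0],0],
    [[31,26,0],0],
    [[31,26,0],0]
  ]
}}

```text
clock: 1.43
tool_pos: [0.2527, -0.3578, 0.231]
eef_rot: [-2.248, -2.194, -0.0]
contact_force: [1.8, 0.2, 0.0]
opening: 0.0512
finger_force: 0.0
```

>>> {"api": "play_rows", "payload": {
  "commands": [
    [[31,26,0],0],
    [[31,26,0],0],
    [[31,26,0],0],
    [[31,26,0],0],
    [[31,26,0],0],
    [[31,26,0],0],
    [[31,26,0],0],
    [[31,26,0],0]
  ]
}}

```text
clock: 2.1
tool_pos: [0.4665, -0.1143, 0.2311]
eef_rot: [-2.246, -2.196, 0.0]
contact_force: [0.8, -1.4, 0.2]
opening: 0.051
finger_force: 0.0
```

>>> {"api": "play_rows", "payload": {
  "commands": [
    [[31,26,0],0],
    [[31,26,0],0],
    [[31,26,0],0],
    [[31,26,0],0],
    [[31,26,0],0],
    [[0,0,30],0],
    [[0,0,0],0]
  ]
}}

```text
clock: 2.68
tool_pos: [0.5985, 0.0375, 0.1955]
eef_rot: [-2.24, -2.196, 0.009]
contact_force: [-1.6, -0.8, -0.8]
opening: 0.0511
finger_force: 0.0
```

>>> {"api": "play_rows", "payload": {
  "commands": [
    [[9,9.5,0],0],
    [[0,0,35],0],
    [[0,0,35],0],
    [[0,0,35],0],
    [[0,0,25],0],
    [[0,0,8],0],
    [[0,0,0],0],
    [[0,0,0],0]
  ]
}}

```text
clock: 3.35
tool_pos: [0.6091, 0.0439, 0.0646]
eef_rot: [2.247, 2.195, 0.0]
contact_force: [-0.9, 0.2, 0.5]
opening: 0.0509
finger_force: 0.0
```

>>> {"api": "play_rows", "payload": {
  "commands": [
    [[0,0,4],0],
    [[0,0,4],0],
    [[0,0,0],0]
  ]
}}

```text
clock: 3.6
tool_pos: [0.6095, 0.0444, 0.056]
eef_rot: [2.246, 2.195, 0.002]
contact_force: [-0.6, 0.2, 0.4]
opening: 0.0514
finger_force: 0.0
```

>>> {"api": "play_rows", "payload": {
  "commands": [
    [[0,0,4],0],
    [[0,0,3],0],
    [[0,0,0],0]
  ]
}}

```text
clock: 3.85
tool_pos: [0.6087, 0.0445, 0.0477]
eef_rot: [-2.246, -2.195, 0.001]
contact_force: [0.1, 0.2, 0.4]
opening: 0.051
finger_force: 0.0
```

>>> {"api": "play_rows", "payload": {
  "commands": [
    [[0,0,0],0],
    [[0,0,0],0],
    [[0,0,0],0],
    [[0,0,0],0],
    [[0,0,0],0],
    [[0,0,0],0]
  ],
  "gripper": 0.2,
  "newtons": 40
}}

```text
clock: 4.35
tool_pos: [0.6093, 0.0445, 0.0487]
eef_rot: [2.247, 2.195, 0.001]
contact_force: [0.1, 0.6, 4.4]
opening: 0.0334
finger_force: 40.9
```

>>> {"api": "play_rows", "payload": {
  "commands": [
    [[0,0,-10],0],
    [[0,0,-20],0],
    [[0,0,-30],0],
    [[0,0,-35],0],
    [[0,0,-35],0],
    [[0,0,-35],0],
    [[0,0,-35],0],
    [[0,0,0],0]
  ]
}}

```text
clock: 5.02
tool_pos: [0.6106, 0.0446, 0.2561]
eef_rot: [2.242, 2.191, 0.012]
contact_force: [-0.1, -0.2, -1.2]
opening: 0.0333
finger_force: 40.6
```

Run:
```python
from h import *
s=robot.sense(); print({k:s[k] for k in('tool_pos','opening','finger_force','contact_force','q')})
c=shot('scene','s1'); cv2.imwrite('pics/s1c.png',cv2.resize(c['img'][130:480,200:600],None,fx=1.6,fy=1.6))
```

```text
{'tool_pos': array([0.61059718, 0.04456658, 0.25613851]), 'opening': 0.033326064627893476, 'finger_force': 40.624648332595825, 'contact_force': array([-0.1016174 , -0.18316052, -1.18819734]), 'q': array([ 7.28812173e-02,  2.90226052e-01,  2.18453250e-01,  1.48929503e+00,
       -4.53667030e-05,  1.66662073e+00])}
```

View pics/s1c.png

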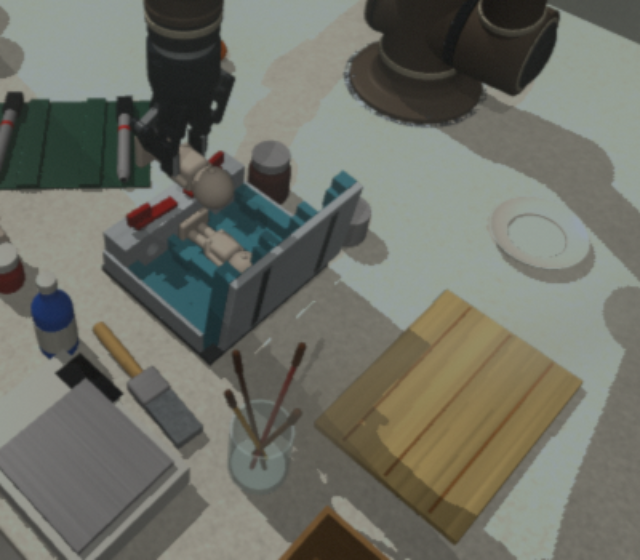

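The cast is in the gripper (scene crop about (205,180)), and the mid cast is still in its cavity. Next I carry it over the lid to the board.

>>> {"api": "play_rows", "payload": {
  "commands": [
    [[25,-6,0],0],
    [[35,-8,0],0],
    [[35,-8,0],0],
    [[35,-8,0],0],
    [[35,-8,0],0],
    [[35,-8,0],0],
    [[35,-8,0],0],
    [[35,-8,0],0]
  ]
}}

```text
clock: 5.73
tool_pos: [0.5518, 0.317, 0.2463]
eef_rot: [-2.246, -2.195, 0.005]
contact_force: [0.7, 0.3, -2.7]
opening: 0.0334
finger_force: 40.5
```

>>> {"api": "play_rows", "payload": {
  "commands": [
    [[35,-8,0],0],
    [[27,-6,0],0],
    [[10,0,20],0],
    [[0,0,35],0],
    [[0,0,35],0],
    [[0,0,35],0],
    [[0,0,35],0],
    [[0,0,0],0]
  ]
}}

```text
clock: 6.4
tool_pos: [0.5357, 0.3845, 0.078]
eef_rot: [-2.245, -2.194, 0.026]
contact_force: [-1.5, -1.1, -3.1]
opening: 0.0331
finger_force: 40.7
```

>>> {"api": "play_rows", "payload": {
  "commands": [
    [[0,0,20],0],
    [[0,0,10],0],
    [[0,0,5],0],
    [[0,0,0],0],
    [[0,0,0],0]
  ]
}}

```text
clock: 6.82
tool_pos: [0.5412, 0.3883, 0.0543]
eef_rot: [2.247, 2.196, 0.001]
contact_force: [0.2, 0.9, -2.4]
opening: 0.033
finger_force: 40.8
```

>>> {"api": "play_rows", "payload": {
  "commands": [
    [[0,0,8],0],
    [[0,0,5],0],
    [[0,0,2],0],
    [[0,0,0],0],
    [[0,0,0],0]
  ]
}}

```text
clock: 7.23
tool_pos: [0.5407, 0.388, 0.0382]
eef_rot: [-2.247, -2.196, 0.001]
contact_force: [0.6, -1.0, -2.1]
opening: 0.033
finger_force: 40.9
```

>>> {"api": "play_rows", "payload": {
  "commands": [
    [[0,0,0],0],
    [[0,0,0],0],
    [[0,0,0],0],
    [[0,0,0],0]
  ],
  "gripper": 0.6
}}

```text
clock: 7.57
tool_pos: [0.5412, 0.3883, 0.0389]
eef_rot: [2.247, 2.196, 0.002]
contact_force: [-0.1, -1.4, 0.8]
opening: 0.0514
finger_force: 0.0
```

>>> {"api": "play_rows", "payload": {
  "commands": [
    [[0,0,-20],0],
    [[0,0,-35],0],
    [[0,0,-35],0],
    [[0,0,-35],0],
    [[0,0,-35],0],
    [[0,0,-35],0],
    [[0,0,0],0]
  ]
}}

```text
clock: 8.15
tool_pos: [0.5426, 0.3893, 0.242]
eef_rot: [2.246, 2.194, 0.018]
contact_force: [-0.2, -1.0, 0.3]
opening: 0.0511
finger_force: 0.0
```

>>> {"api": "play_rows", "payload": {
  "commands": [
    [[-22,1,0],0],
    [[-40,1,0],0],
    [[-40,1,0],0],
    [[-40,1,0],0],
    [[-40,1,0],0],
    [[-40,1,0],0],
    [[-40,1,0],0],
    [[-40,1,0],0]
  ]
}}

```text
clock: 8.82
tool_pos: [0.5416, 0.0842, 0.2336]
eef_rot: [2.246, 2.196, 0.001]
contact_force: [1.1, -0.1, 0.8]
opening: 0.051
finger_force: 0.0
```

>>> {"api": "play_rows", "payload": {
  "commands": [
    [[-40,1,0],0],
    [[0,0,20],0],
    [[0,0,35],0],
    [[0,0,35],0],
    [[0,0,35],0],
    [[0,0,20],0],
    [[0,0,0],0],
    [[0,0,0],0]
  ]
}}

```text
clock: 9.48
tool_pos: [0.5413, 0.0459, 0.0879]
eef_rot: [-2.246, -2.195, 0.002]
contact_force: [1.0, -0.0, 0.2]
opening: 0.051
finger_force: 0.0
```

>>> {"api": "play_rows", "payload": {
  "commands": [
    [[0,2,20],0],
    [[0,0,12],0],
    [[0,0,7],0],
    [[0,0,0],0],
    [[0,0,0],0]
  ]
}}

```text
clock: 9.9
tool_pos: [0.5448, 0.0461, 0.0507]
eef_rot: [2.246, 2.195, 0.002]
contact_force: [0.1, -0.1, -0.9]
opening: 0.0511
finger_force: 0.0
```

>>> {"api": "play_rows", "payload": {
  "commands": [
    [[0,0,0],0],
    [[0,0,0],0],
    [[0,0,0],0],
    [[0,0,0],0],
    [[0,0,0],0],
    [[0,0,0],0]
  ],
  "gripper": 0.2
}}

```text
clock: 10.4
tool_pos: [0.5449, 0.0461, 0.0509]
eef_rot: [2.246, 2.195, 0.003]
contact_force: [-1.6, 0.4, 6.4]
opening: 0.0332
finger_force: 39.7
```

>>> {"api": "play_rows", "payload": {
  "commands": [
    [[0,0,-10],0],
    [[0,0,-20],0],
    [[0,0,-30],0],
    [[0,0,-35],0],
    [[0,0,-35],0],
    [[0,0,-35],0],
    [[0,0,-35],0],
    [[0,0,0],0]
  ]
}}

```text
clock: 11.07
tool_pos: [0.546, 0.0461, 0.2574]
eef_rot: [2.242, 2.191, 0.013]
contact_force: [0.5, -0.6, -1.6]
opening: 0.0328
finger_force: 40.6
```

>>> {"api": "play_rows", "payload": {
  "commands": [
    [[25,-8,0],0],
    [[35,-11,0],0],
    [[35,-11,0],0],
    [[35,-11,0],0],
    [[35,-11,0],0],
    [[35,-11,0],0],
    [[35,-11,0],0],
    [[35,-11,0],0]
  ]
}}

```text
clock: 11.73
tool_pos: [0.4642, 0.3193, 0.2494]
eef_rot: [2.247, 2.196, -0.0]
contact_force: [0.5, -0.1, -2.5]
opening: 0.0332
finger_force: 40.6
```

>>> {"api": "play_rows", "payload": {
  "commands": [
    [[35,-11,0],0],
    [[35,-11,0],0],
    [[0,0,20],0],
    [[0,0,35],0],
    [[0,0,35],0],
    [[0,0,35],0],
    [[0,0,35],0],
    [[0,0,15],0]
  ]
}}

```text
clock: 12.4
tool_pos: [0.4425, 0.3864, 0.0692]
eef_rot: [-2.246, -2.196, 0.011]
contact_force: [-1.1, -0.2, -1.7]
opening: 0.0332
finger_force: 40.5
```

>>> {"api": "play_rows", "payload": {
  "commands": [
    [[0,0,10],0],
    [[0,0,5],0],
    [[0,0,0],0],
    [[0,0,0],0]
  ]
}}

```text
clock: 12.73
tool_pos: [0.4455, 0.3888, 0.0606]
eef_rot: [2.247, 2.196, 0.003]
contact_force: [-0.3, 0.2, -2.0]
opening: 0.0333
finger_force: 40.5
```

>>> {"api": "play_rows", "payload": {
  "commands": [
    [[0,0,10],0],
    [[0,0,6],0],
    [[0,0,4],0],
    [[0,0,0],0],
    [[0,0,0],0]
  ]
}}

```text
clock: 13.15
tool_pos: [0.4448, 0.3883, 0.0392]
eef_rot: [2.247, 2.196, 0.0]
contact_force: [0.6, 0.1, -1.6]
opening: 0.0333
finger_force: 40.5
```

>>> {"api": "play_rows", "payload": {
  "commands": [
    [[0,0,0],0],
    [[0,0,0],0],
    [[0,0,0],0],
    [[0,0,0],0]
  ],
  "gripper": 0.6
}}

```text
clock: 13.48
tool_pos: [0.445, 0.3884, 0.0395]
eef_rot: [2.247, 2.196, 0.001]
contact_force: [-0.9, 0.7, 0.9]
opening: 0.0513
finger_force: 0.0
```

>>> {"api": "play_rows", "payload": {
  "commands": [
    [[0,0,-20],0],
    [[0,0,-35],0],
    [[0,0,-35],0],
    [[0,0,-35],0],
    [[0,0,-35],0],
    [[0,0,-10],0],
    [[0,0,0],0]
  ],
  "gripper": 0.6
}}

```text
clock: 14.07
tool_pos: [0.4462, 0.3895, 0.2133]
eef_rot: [2.247, 2.195, 0.011]
contact_force: [-0.8, 0.2, -0.5]
opening: 0.0511
finger_force: 0.0
```

Run:
```python
from h import *
s=robot.sense(); print({k:s[k] for k in('clock','tool_pos','opening','finger_force','contact_force','q')})
shot('scene','s2')
```

```text
{'clock': 14.0667, 'tool_pos': array([0.44617336, 0.3894865 , 0.2132627 ]), 'opening': 0.051101102811078075, 'finger_force': 0.0, 'contact_force': array([-0.76189456,  0.15811326, -0.52446572]), 'q': array([ 7.17673633e-01,  2.48937752e-01,  7.07311013e-02,  1.38569914e+00,
       -1.31359304e-05,  2.31145708e+00])}
```

View pics/s2.png

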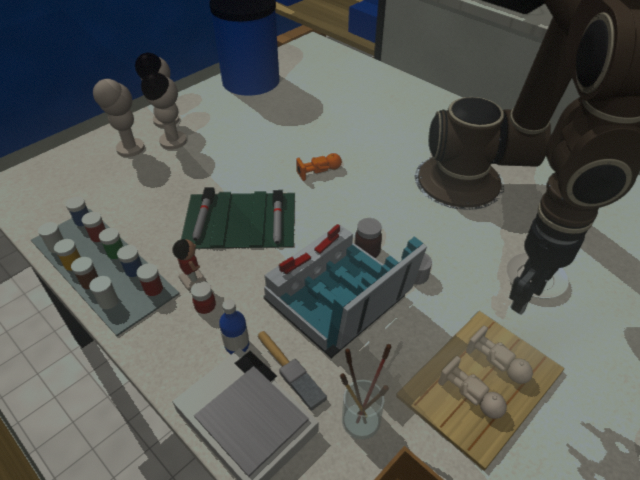

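Both white casts lie on the board at about (475,390) and (505,360). Now I shut the gripper and go behind the lid.

>>> {"api": "play_rows", "payload": {
  "commands": [
    [[-22,13,0],0],
    [[-32,19,0],0],
    [[-32,19,0],0],
    [[-32,19,0],0],
    [[-32,19,0],0],
    [[-26,16,0],0],
    [[0,0,0],0]
  ],
  "gripper": 0
}}

```text
clock: 14.7
tool_pos: [0.547, 0.2052, 0.2062]
eef_rot: [2.253, 2.19, -0.007]
contact_force: [-0.2, 1.0, -0.9]
opening: -0.0001
finger_force: 0.0
```

>>> {"api": "play_rows", "payload": {
  "commands": [
    [[0,0,20],0],
    [[0,0,30],0],
    [[0,0,8],0],
    [[0,0,0],0]
  ]
}}

```text
clock: 15.03
tool_pos: [0.5431, 0.2092, 0.1468]
eef_rot: [-2.244, -2.194, 0.012]
contact_force: [-0.2, 0.4, 1.0]
opening: -0.0001
finger_force: 0.0
```

>>> {"api": "play_rows", "payload": {
  "commands": [
    [[-20,0,-2],0],
    [[-20,0,-4],0],
    [[-20,0,-4],0],
    [[-20,0,-2],0],
    [[-15,0,2],0],
    [[-15,0,5],0],
    [[-15,0,6],0],
    [[0,0,0],0]
  ]
}}

```text
clock: 15.7
tool_pos: [0.5426, 0.0837, 0.1507]
eef_rot: [2.248, 2.194, -0.0]
contact_force: [0.5, 0.0, -0.2]
opening: -0.0
finger_force: 0.0
```

>>> {"api": "play_rows", "payload": {
  "commands": [
    [[-12,0,7],0],
    [[-12,0,9],0],
    [[-12,0,12],0],
    [[0,0,0],0]
  ]
}}

```text
clock: 16.03
tool_pos: [0.541, 0.0477, 0.1204]
eef_rot: [-2.247, -2.194, 0.004]
contact_force: [-0.5, 0.5, -0.4]
opening: 0.0001
finger_force: 0.0
```

Run:
```python
from h import *
c=shot('scene','s3'); cv2.imwrite('pics/s3c.png',cv2.resize(c['img'][150:400,220:480],None,fx=2.3,fy=2.3))
```

```text
(no output)
```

View pics/s3c.png

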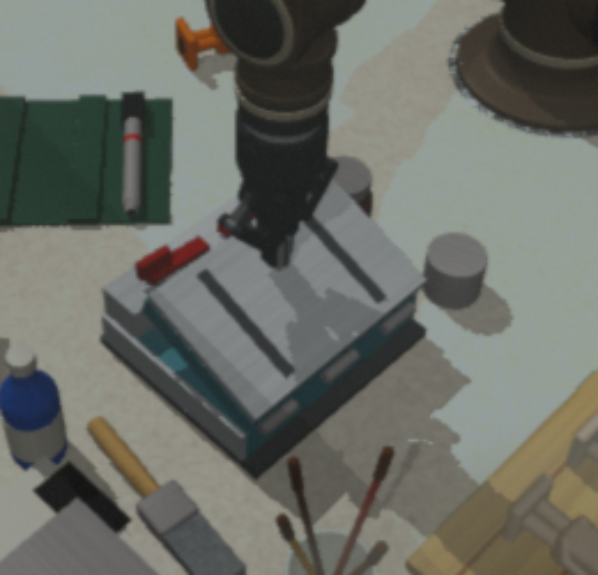

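The lid is nearly shut and the finger is on top of it. I'll press it the rest of the way down.

>>> {"api": "play_rows", "payload": {
  "commands": [
    [[-10,0,10],0],
    [[-10,0,10],0],
    [[-5,0,8],0],
    [[0,0,5],0],
    [[0,0,0],0],
    [[0,0,0],0]
  ]
}}

```text
clock: 16.58
tool_pos: [0.541, 0.0239, 0.0887]
eef_rot: [-2.247, -2.195, 0.002]
contact_force: [-0.6, 1.0, 0.3]
opening: -0.0003
finger_force: 0.0
```

>>> {"api": "play_rows", "payload": {
  "commands": [
    [[0,0,3],0],
    [[0,0,2],0],
    [[0,0,0],0],
    [[0,0,0],0]
  ]
}}

```text
clock: 16.92
tool_pos: [0.5418, 0.024, 0.0851]
eef_rot: [2.246, 2.195, 0.001]
contact_force: [-0.6, -2.0, 5.9]
opening: 0.0005
finger_force: 2.6
```

>>> {"api": "play_rows", "payload": {
  "commands": [
    [[0,0,3],0],
    [[0,0,2],0],
    [[0,0,0],0],
    [[0,0,0],0],
    [[0,0,0],0]
  ]
}}

```text
clock: 17.33
tool_pos: [0.542, 0.024, 0.0848]
eef_rot: [2.244, 2.193, 0.005]
contact_force: [-15.6, -2.7, 36.2]
opening: 0.0002
finger_force: 18.6
```

>>> {"api": "play_rows", "payload": {
  "commands": [
    [[0,0,-10],0],
    [[0,0,-30],0],
    [[0,0,-35],0],
    [[0,0,-10],-0.116],
    [[0,0,0],-0.116],
    [[0,0,0],-0.116],
    [[0,0,0],-0.116],
    [[0,0,0],-0.116]
  ],
  "gripper": 0.4
}}

```text
clock: 18.0
tool_pos: [0.5415, 0.0243, 0.1642]
eef_rot: [-1.517, -2.751, -0.001]
contact_force: [-0.2, -0.2, 0.3]
opening: 0.0339
finger_force: 0.0
```

>>> {"api": "play_rows", "payload": {
  "commands": [
    [[0,0,0],-0.116],
    [[0,0,0],-0.116],
    [[0,0,0],-0.116],
    [[0,0,0],-0.116],
    [[0,0,0],-0.116],
    [[0,0,0],-0.116],
    [[0,0,0],-0.116],
    [[0,0,0],-0.116]
  ]
}}

```text
clock: 18.67
tool_pos: [0.5414, 0.0243, 0.164]
eef_rot: [-0.125, -3.139, -0.0]
contact_force: [-0.9, 0.7, 0.1]
opening: 0.0346
finger_force: 0.0
```

>>> {"api": "play_rows", "payload": {
  "commands": [
    [[-18,-14,0],0],
    [[-18,-14,0],0],
    [[-18,-14,0],0],
    [[-18,-14,0],0],
    [[0,0,0],0],
    [[0,0,0],0]
  ]
}}

```text
clock: 19.17
tool_pos: [0.6087, -0.0384, 0.1635]
eef_rot: [-0.136, -3.138, -0.001]
contact_force: [-0.5, -0.3, 0.2]
opening: 0.0339
finger_force: 0.0
```

Run:
```python
from h import *
s=robot.sense(); print(s['tool_pos'],s['eef_rot'],s['q'])
c=shot('top','t3'); cv2.imwrite('pics/t3c.png',cv2.resize(c['img'][150:310,200:400],None,fx=3.6,fy=3.6,interpolation=cv2.INTER_CUBIC))
```

```text
[ 0.60874198 -0.03835694  0.16345457] [-1.36359684e-01 -3.13750550e+00 -6.18876424e-04] [-6.31071696e-02  2.94774143e-01  2.20289092e-02  1.29918395e+00
  3.71916448e-04  2.37603089e-02]
```

View pics/t3c.png

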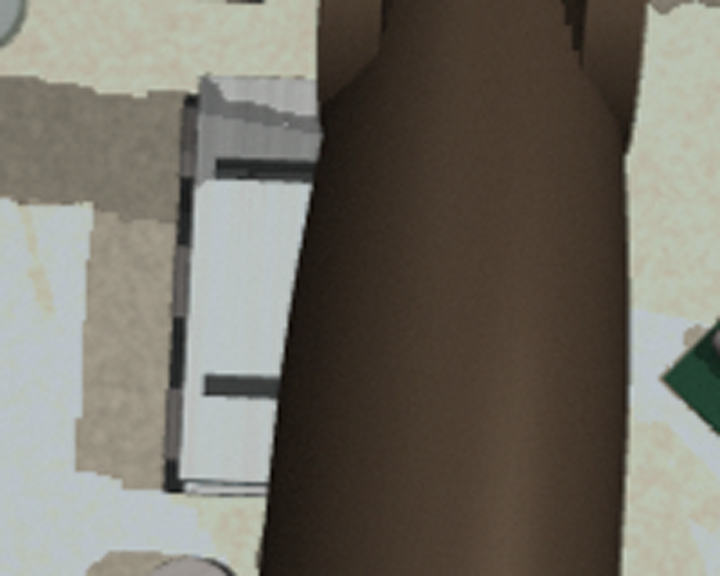

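The arm hides the buttons in this view, but the lid reads flat and shut. Going down on the far fin.

>>> {"api": "play_rows", "payload": {
  "commands": [
    [[-1.5,-2,20],0],
    [[0,0,25],0],
    [[0,0,12],0],
    [[0,0,5],0],
    [[0,0,0],0],
    [[0,0,0],0]
  ]
}}

```text
clock: 19.72
tool_pos: [0.6096, -0.0396, 0.103]
eef_rot: [0.134, 3.138, 0.0]
contact_force: [0.5, -0.6, -0.6]
opening: 0.0346
finger_force: 0.0
```

>>> {"api": "play_rows", "payload": {
  "commands": [
    [[0,0,0],0],
    [[0,0,0],0],
    [[0,0,0],0],
    [[0,0,0],0],
    [[0,0,0],0],
    [[0,0,0],0]
  ],
  "gripper": 0,
  "newtons": 30
}}

```text
clock: 20.22
tool_pos: [0.6104, -0.0403, 0.1038]
eef_rot: [0.135, 3.136, -0.0]
contact_force: [-1.0, 0.1, 5.9]
opening: 0.0088
finger_force: 33.7
```

>>> {"api": "play_rows", "payload": {
  "commands": [
    [[0,0,0],0.08],
    [[0,0,0],0.116],
    [[0,0,0],0.116],
    [[0,0,0],0.116],
    [[0,0,0],0.116],
    [[0,0,0],0.116],
    [[0,0,0],0.116],
    [[0,0,0],0.116]
  ]
}}

```text
clock: 20.88
tool_pos: [0.6105, -0.04, 0.1038]
eef_rot: [1.482, 2.768, 0.002]
contact_force: [-1.1, 1.5, 5.2]
opening: 0.0093
finger_force: 33.7
```

>>> {"api": "play_rows", "payload": {
  "commands": [
    [[0,0,0],0.116],
    [[0,0,0],0.116],
    [[0,0,0],0.116],
    [[0,0,0],0.116],
    [[0,0,0],0.1],
    [[0,0,0],0.03],
    [[0,0,0],0],
    [[0,0,0],0]
  ]
}}

```text
clock: 21.55
tool_pos: [0.6107, -0.04, 0.1038]
eef_rot: [2.221, 2.219, 0.004]
contact_force: [-1.3, -0.2, 5.5]
opening: 0.0092
finger_force: 33.6
```

>>> {"api": "play_rows", "payload": {
  "commands": [
    [[0,0,0],0],
    [[0,0,0],0],
    [[0,0,0],0],
    [[0,0,-25],0],
    [[0,0,-35],0],
    [[0,0,0],0]
  ],
  "gripper": 0.4
}}

```text
clock: 22.05
tool_pos: [0.612, -0.0402, 0.1683]
eef_rot: [2.218, 2.216, 0.008]
contact_force: [0.3, 0.7, 1.3]
opening: 0.0343
finger_force: 0.0
```

>>> {"api": "play_rows", "payload": {
  "commands": [
    [[1,-35,0],0],
    [[1,-35,0],0],
    [[1,-35,0],0],
    [[0,-34,0],0],
    [[0,0,0],0.118],
    [[0,0,0],0.118],
    [[0,0,0],0.118],
    [[0,0,0],0.118]
  ]
}}

```text
clock: 22.72
tool_pos: [0.4705, -0.037, 0.1624]
eef_rot: [2.685, 1.631, 0.001]
contact_force: [0.5, -0.3, 1.0]
opening: 0.0348
finger_force: 0.0
```

>>> {"api": "play_rows", "payload": {
  "commands": [
    [[0,0,0],0.118],
    [[0,0,0],0.118],
    [[0,0,0],0.118],
    [[0,0,0],0.118],
    [[0,0,0],0.118],
    [[0,0,0],0.118],
    [[0,0,0],0.118],
    [[0,0,0],0.118]
  ]
}}

```text
clock: 23.38
tool_pos: [0.4707, -0.0369, 0.1622]
eef_rot: [-3.133, -0.232, -0.0]
contact_force: [0.8, -1.3, -0.1]
opening: 0.0342
finger_force: 0.0
```

Run:
```python
from h import *
s=robot.sense(); print(s['tool_pos'],s['eef_rot'],s['q'],2*np.arctan2(s['eef_rot'][1],s['eef_rot'][0]))
```

```text
[ 0.470725   -0.03694418  0.16217206] [-3.13297794e+00 -2.32232186e-01 -2.16954995e-05] [-7.83363188e-02  3.57168435e-02 -2.89462000e-01  1.24560677e+00
  2.12636271e-05  2.91527684e+00] -6.135205811340105
```

>>> {"api": "play_rows", "payload": {
  "commands": [
    [[0,0,20],0],
    [[0,0,25],0],
    [[0,0,10],0],
    [[0,0,4],0],
    [[0,0,0],0],
    [[0,0,0],0]
  ]
}}

```text
clock: 23.88
tool_pos: [0.4711, -0.037, 0.104]
eef_rot: [3.132, 0.241, 0.001]
contact_force: [-0.2, -0.1, -0.2]
opening: 0.034
finger_force: 0.0
```

>>> {"api": "play_rows", "payload": {
  "commands": [
    [[0,0,0],0],
    [[0,0,0],0],
    [[0,0,0],0],
    [[0,0,0],0],
    [[0,0,0],0],
    [[0,0,0],0]
  ],
  "gripper": 0
}}

```text
clock: 24.38
tool_pos: [0.4714, -0.0365, 0.1045]
eef_rot: [-3.131, -0.242, -0.003]
contact_force: [-0.3, 3.7, 5.9]
opening: 0.009
finger_force: 33.5
```

>>> {"api": "play_rows", "payload": {
  "commands": [
    [[0,0,0],-0.08],
    [[0,0,0],-0.116],
    [[0,0,0],-0.116],
    [[0,0,0],-0.116],
    [[0,0,0],-0.116],
    [[0,0,0],-0.116],
    [[0,0,0],-0.116],
    [[0,0,0],-0.116]
  ]
}}

```text
clock: 25.05
tool_pos: [0.4711, -0.036, 0.1045]
eef_rot: [-2.716, -1.577, -0.004]
contact_force: [-2.7, 4.9, 7.9]
opening: 0.0089
finger_force: 33.8
```

>>> {"api": "play_rows", "payload": {
  "commands": [
    [[0,0,0],-0.116],
    [[0,0,0],-0.116],
    [[0,0,0],-0.116],
    [[0,0,0],-0.116],
    [[0,0,0],-0.05],
    [[0,0,0],0],
    [[0,0,0],0]
  ]
}}

```text
clock: 25.63
tool_pos: [0.4708, -0.0359, 0.1045]
eef_rot: [-2.232, -2.209, -0.004]
contact_force: [-3.2, 5.1, 7.9]
opening: 0.009
finger_force: 33.8
```

>>> {"api": "play_rows", "payload": {
  "commands": [
    [[0,0,0],0],
    [[0,0,0],0],
    [[0,0,0],0],
    [[0,0,-25],0],
    [[0,0,-35],0],
    [[0,0,-35],0],
    [[0,0,0],0]
  ],
  "gripper": 0.55
}}

```text
clock: 26.22
tool_pos: [0.4734, -0.0374, 0.2047]
eef_rot: [2.229, 2.204, 0.009]
contact_force: [0.2, -1.2, -0.3]
opening: 0.0468
finger_force: 0.0
```

Run:
```python
from h import *
s=robot.sense(); print(s['tool_pos'],s['eef_rot'])
c=shot('top','t4'); b=shot('scene','s4')
a=cv2.resize(c['img'][155:330,380:550],None,fx=3,fy=3,interpolation=cv2.INTER_CUBIC)
d=cv2.resize(b['img'][170:345,170:460],None,fx=1,fy=3) if 0 else cv2.resize(b['img'][200:360,250:400],None,fx=1.9,fy=1.9)
o=np.zeros((525,800,3),np.uint8); o[:,:510]=a; o[:d.shape[0],512:512+d.shape[1]]=d
cv2.imwrite('pics/m4.png',o)
```

```text
[ 0.4734469  -0.03739236  0.2047127 ] [2.22874619 2.20386968 0.00887117]
```

View pics/m4.png

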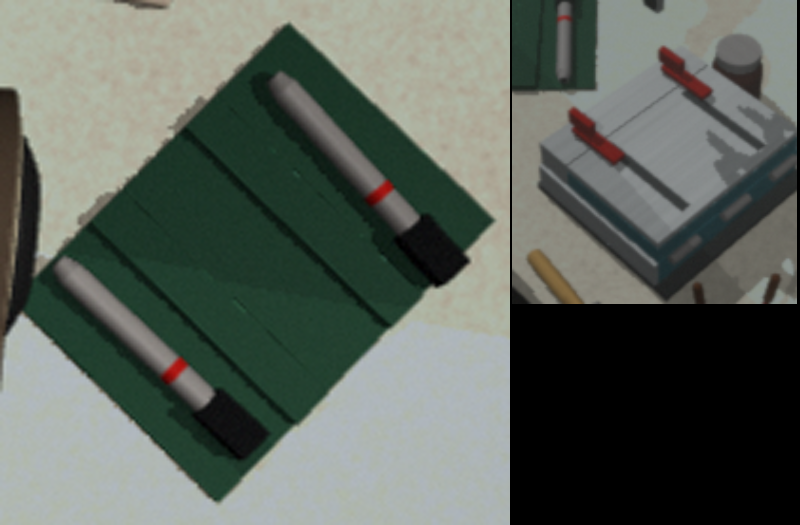

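Both buttons lie straight across the shut lid, and both cores are where they were. Now a precise core fit from this image.

```bash
cat > core.py <<'E'
from h import *
def cores(name,boxes):
    c=load(name); im=c['img'].astype(int)
    hsv=cv2.cvtColor(c['img'],cv2.COLOR_BGR2HSV)
    b,g,r=im[...,0],im[...,1],im[...,2]
    for (u0,v0,u1,v1) in boxes:
        box=np.zeros(b.shape,bool); box[v0:v1,u0:u1]=1
        red=box&(r>100)&(g<70)&(b<70)
        tube=box&(hsv[...,1]<60)&(hsv[...,2]>60)
        # largest component with ring filled
        n,l,st,_=cv2.connectedComponentsWithStats((cv2.dilate(((tube|red)*255).astype(np.uint8),np.ones((2,2)))))
        k=l[int(np.argwhere(red).mean(0)[0]),int(np.argwhere(red).mean(0)[1])]
        m=(tube|red)&(l==k)
        P=np.array([pt(c,u,v,.014)[:2] for v,u in np.argwhere(m)])
        cen=P.mean(0); d=np.linalg.svd(P-cen)[2][0]
        rc=np.mean([pt(c,u,v,.022)[:2] for v,u in np.argwhere(red)],0)
        t=(P-cen)@d
        tip=cen+d*(t.max() if (rc-cen)@d<0 else t.min())
        if (tip-rc)@d<0: d=-d
        t=(P-cen)@d
        mark=cen+d*((rc-cen)@d+.004)
        print('n',m.sum(),red.sum(),'ang %.4f'%np.arctan2(d[1],d[0]),'mark',mark.round(4),'grip',(mark-.0575*d).round(4),'tip-mark %.4f'%(t.max()-(mark-cen)@d),'len %.4f'%np.ptp(t),'width',np.ptp((P-cen)@np.array([-d[1],d[0]])).round(4))
E
python3 - <<'E'
from core import *
cores('t4',[(460,170,540,255),(392,232,472,312)])
E
```

```text
n 535 29 ang 0.7270 mark [ 0.5809 -0.3945] grip [ 0.5379 -0.4327] tip-mark 0.1048 len 0.1402 width 0.0179
n 702 33 ang 0.8014 mark [ 0.4544 -0.2496] grip [ 0.4144 -0.2909] tip-mark 0.1294 len 0.1663 width 0.0416
```

```bash
sed -i "s/        cen=P.mean(0); d=np.linalg.svd(P-cen)\[2\]\[0\]/        for _ in range(6):\n            cen=np.median(P,0); d=np.linalg.svd(P-P.mean(0),full_matrices=False)[2][0]; P=P[abs((P-cen)@[-d[1],d[0]])<.0125]\n        cen=P.mean(0)/" core.py
python3 - <<'E'
from core import *
cores('t4',[(460,170,540,255),(399,240,472,312)])
E
```

```text
n 535 29 ang 0.7270 mark [ 0.5809 -0.3945] grip [ 0.5379 -0.4327] tip-mark 0.1048 len 0.1402 width 0.0179
n 580 33 ang 0.8204 mark [ 0.4546 -0.2498] grip [ 0.4154 -0.2919] tip-mark 0.1044 len 0.1413 width 0.0185
```

>>> {"api": "play_rows", "payload": {
  "commands": [
    [[-36,-8,0],0],
    [[-36,-8,0],0],
    [[-36,-8,0],0],
    [[-36,-8,0],0],
    [[-36,-8,0],0],
    [[-36,-8,0],0],
    [[-36,-8,0],0],
    [[0,0,0],0.105]
  ],
  "gripper": 0.4
}}

```text
clock: 26.98
tool_pos: [0.4099, -0.2932, 0.1962]
eef_rot: [-2.351, -2.082, 0.004]
contact_force: [-1.1, 0.0, 0.0]
opening: 0.034
finger_force: 0.0
```

>>> {"api": "play_rows", "payload": {
  "commands": [
    [[0,0,0],0.105],
    [[0,0,0],0.105],
    [[0,0,0],0.105],
    [[0,0,30],0.105],
    [[0,0,30],0.105],
    [[0,0,30],0.105],
    [[0,0,0],0],
    [[0,0,0],0]
  ]
}}

```text
clock: 27.65
tool_pos: [0.4102, -0.2872, 0.1062]
eef_rot: [-2.872, -1.261, 0.005]
contact_force: [0.3, 0.0, 0.1]
opening: 0.0345
finger_force: 0.0
```

```bash
cat >> h.py <<'E'
def st(t=None,psi=None):
    s=robot.sense(); e=s['eef_rot']; p=2*np.arctan2(e[1],e[0]); p=(p+np.pi)%(2*np.pi)-np.pi; print('t %.2f'%s['clock'],s['tool_pos'].round(4),'psi %.4f'%p,'op %.4f'%s['opening'],s['contact_force'].round(1))
    if t is not None:
        w=np.array(t)-s['tool_pos']; q=p
        print('dx %.1f dy %.1f dz %.1f'%tuple(1e3*np.array([w[0]*np.cos(q)+w[1]*np.sin(q),w[0]*np.sin(q)-w[1]*np.cos(q),-w[2]])), 'twist %.3f'%((p-psi) if psi is not None else 0))
E
python3 -c "
from h import *
st([.4154,-.2919,.009],.82)"
```

```text
t 27.65 [ 0.4102 -0.2872  0.1062] psi 0.8275 op 0.0345 [0.3 0.  0.1]
dx 0.1 dy 7.0 dz 97.2 twist 0.008
```

>>> {"api": "play_rows", "payload": {
  "commands": [
    [[0,7,20],0.007],
    [[0,0,30],0],
    [[0,0,20],0],
    [[0,0,0],0],
    [[0,0,0],0]
  ]
}}

```text
clock: 28.07
tool_pos: [0.4172, -0.2932, 0.0392]
eef_rot: [-2.881, -1.251, 0.0]
contact_force: [0.0, 0.3, 0.9]
opening: 0.034
finger_force: 0.0
```

```bash
python3 -c "
from h import *
st([.4154,-.2919,.009],.82)"
```

```text
t 28.07 [ 0.4172 -0.2932  0.0392] psi 0.8195 op 0.0340 [0.  0.3 0.9]
dx -0.3 dy -2.2 dz 30.2 twist -0.000
```

>>> {"api": "play_rows", "payload": {
  "commands": [
    [[0,-2,15],0],
    [[0,0,10],0],
    [[0,0,4],0],
    [[0,0,0],0],
    [[0,0,0],0]
  ]
}}

```text
clock: 28.48
tool_pos: [0.4161, -0.292, 0.0101]
eef_rot: [2.882, 1.249, 0.001]
contact_force: [-1.0, -0.2, -0.5]
opening: 0.0343
finger_force: 0.0
```

>>> {"api": "play_rows", "payload": {
  "commands": [
    [[0,0,0],0],
    [[0,0,0],0],
    [[0,0,0],0],
    [[0,0,0],0],
    [[0,0,0],0],
    [[0,0,0],0]
  ],
  "gripper": 0,
  "newtons": 60
}}

```text
clock: 28.98
tool_pos: [0.4163, -0.2922, 0.0105]
eef_rot: [2.881, 1.249, 0.002]
contact_force: [-0.7, 0.1, 6.0]
opening: 0.0243
finger_force: 60.0
```

>>> {"api": "play_rows", "payload": {
  "commands": [
    [[0,0,-10],0],
    [[0,0,-20],0],
    [[0,0,-20],0],
    [[0,0,-10],-0.104],
    [[0,0,0],-0.104],
    [[0,0,0],-0.104],
    [[0,0,0],-0.104],
    [[0,0,0],-0.104]
  ]
}}

```text
clock: 29.65
tool_pos: [0.4156, -0.2917, 0.0699]
eef_rot: [2.459, 1.954, -0.0]
contact_force: [-0.4, 0.0, -1.8]
opening: 0.0244
finger_force: 59.0
```

>>> {"api": "play_rows", "payload": {
  "commands": [
    [[0,0,0],-0.104],
    [[0,0,0],-0.104],
    [[10,17,0],0],
    [[15,17,5],0],
    [[15,17,10],0],
    [[0,0,5],0],
    [[0,0,0],0],
    [[0,0,0],0]
  ]
}}

```text
clock: 30.32
tool_pos: [0.467, -0.2528, 0.0492]
eef_rot: [-2.248, -2.193, 0.001]
contact_force: [-0.4, -0.7, -1.7]
opening: 0.0242
finger_force: 59.2
```

```bash
python3 -c "
from h import *
st([.470,-.2447,.0465],1.549)
c=shot('top','t5');d=shot('scene','s5')
a=cv2.resize(c['img'][170:330,320:480],None,fx=2.5,fy=2.5,interpolation=cv2.INTER_CUBIC)
b=cv2.resize(d['img'][150:310,200:360],None,fx=2.5,fy=2.5,interpolation=cv2.INTER_CUBIC)
cv2.imwrite('pics/m5.png',np.hstack([a,b]))"
```

```text
t 30.32 [ 0.467  -0.2528  0.0492] psi 1.5462 op 0.0242 [-0.4 -0.7 -1.7]
dx 8.2 dy 2.8 dz 2.7 twist -0.003
```

View pics/m5.png

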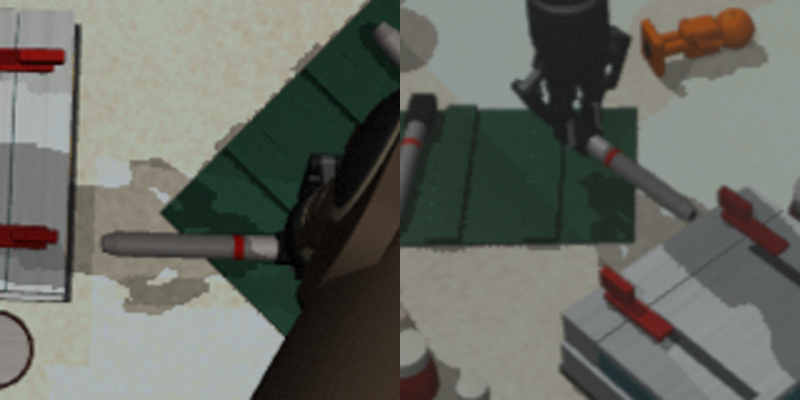

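The core is held level in front of the near bore: tip at top-crop pixel (103,242), ring leading edge at (233,246).

```bash
python3 -c "
from h import *
c=load('t5'); im=c['img'].astype(int)
g=lambda U,V,z:pt(c,(U+.5)/2.5-.5+320,(V+.5)/2.5-.5+170,z)
t=g(103,243,.0527);r=g(233,246,.0527);rt=g(233,246,.0600)
print(t,r,rt,np.linalg.norm(t-r), np.arctan2(r[0]-t[0],r[1]-t[1]))
m=np.argwhere((im[...,2]>90)&(im[...,1]<60)&(im[...,0]<60)); m=m[(m[:,1]>400)&(m[:,1]<430)&(m[:,0]>255)&(m[:,0]<285)]; print(len(m),m.mean(0)[::-1], pt(c,*m.mean(0)[::-1],.06))
"
```

```text
[ 0.46936923 -0.09196463  0.0527    ] [ 0.46834248 -0.19650492  0.0527    ] [ 0.4678654  -0.19553672  0.06      ] 0.10454533277692625 -3.131771406609515
28 [415.21428571 268.10714286] [ 0.46791263 -0.20015644  0.06      ]
```

>>> {"api": "play_rows", "payload": {
  "commands": [
    [[0,3.3,2.7],0],
    [[12,0,0],0],
    [[12,0,0],0],
    [[0,0,0],0],
    [[0,0,0],0]
  ]
}}

```text
clock: 30.83
tool_pos: [0.4714, -0.2282, 0.0467]
eef_rot: [-2.248, -2.195, 0.0]
contact_force: [0.0, -0.5, -2.4]
opening: 0.0247
finger_force: 59.2
```

```bash
python3 -c "
from h import *
st([.4725,-.1195,.0465],1.549)"
```

```text
t 30.83 [ 0.4714 -0.2282  0.0467] psi 1.5471 op 0.0247 [ 0.  -0.5 -2.4]
dx 108.7 dy -1.5 dz 0.2 twist -0.002
```

>>> {"api": "play_rows", "payload": {
  "commands": [
    [[5,0,0],0],
    [[5,0,0],0],
    [[5,0,0],0],
    [[5,0,0],0],
    [[5,0,0],0],
    [[0,0,0],0]
  ]
}}

```text
clock: 31.33
tool_pos: [0.4721, -0.2031, 0.0466]
eef_rot: [-2.248, -2.194, -0.0]
contact_force: [0.1, 0.4, -1.0]
opening: 0.0241
finger_force: 59.2
```

>>> {"api": "play_rows", "payload": {
  "commands": [
    [[8,0,0],0],
    [[10,0,0],0],
    [[10,0,0],0],
    [[10,0,0],0],
    [[10,0,0],0],
    [[10,0,0],0],
    [[10,0,0],0],
    [[0,0,0],0]
  ]
}}

```text
clock: 32.0
tool_pos: [0.4738, -0.1342, 0.0466]
eef_rot: [-2.246, -2.195, -0.0]
contact_force: [-0.9, 0.4, -2.0]
opening: 0.0243
finger_force: 59.2
```

```bash
python3 -c "
from h import *
st([.4725,-.1190,.0465],1.549)
s=robot.sense();print(s['finger_force'])
d=shot('scene','s6');c=shot('top','t6')
a=cv2.resize(d['img'][190:280,290:390],None,fx=6,fy=6,interpolation=cv2.INTER_CUBIC)
cv2.imwrite('pics/m6.png',a)"
```

```text
t 32.00 [ 0.4738 -0.1342  0.0466] psi 1.5478 op 0.0243 [-0.9  0.4 -2. ]
dx 15.2 dy -1.6 dz 0.1 twist -0.001
59.23511445522308
```

>>> {"api": "play_rows", "payload": {
  "commands": [
    [[6,0,0],0],
    [[6,0,0],0],
    [[3,0,0],0],
    [[0,0,0],0],
    [[0,0,0],0]
  ]
}}

```text
clock: 32.52
tool_pos: [0.4742, -0.121, 0.0466]
eef_rot: [2.249, 2.194, -0.0]
contact_force: [1.4, -0.3, -1.5]
opening: 0.0246
finger_force: 59.2
```

>>> {"api": "play_rows", "payload": {
  "commands": [
    [[0,0,0],0],
    [[0,0,0],0],
    [[0,0,0],0],
    [[0,0,0],0]
  ],
  "gripper": 0.5
}}

```text
clock: 32.85
tool_pos: [0.4744, -0.1213, 0.0468]
eef_rot: [2.249, 2.193, 0.0]
contact_force: [0.9, -0.2, -0.6]
opening: 0.0426
finger_force: 0.0
```

>>> {"api": "play_rows", "payload": {
  "commands": [
    [[0,0,-10],0],
    [[0,0,-25],0],
    [[0,0,-35],0],
    [[0,0,-35],0],
    [[-25,0,-20],0],
    [[-35,0,0],0],
    [[0,0,0],0]
  ]
}}

```text
clock: 33.43
tool_pos: [0.4739, -0.1853, 0.1743]
eef_rot: [2.249, 2.186, 0.001]
contact_force: [0.2, 0.6, -0.2]
opening: 0.0426
finger_force: 0.0
```

```bash
python3 -c "
from h import *
st([.5379,-.4327,.2],.727)
"
```

```text
t 33.43 [ 0.4739 -0.1853  0.1743] psi 1.5425 op 0.0426 [ 0.2  0.6 -0.2]
dx -245.5 dy 71.0 dz -25.7 twist 0.815
```

>>> {"api": "play_rows", "payload": {
  "commands": [
    [[-35,10,0],0],
    [[-35,10,0],0],
    [[-35,10,0],0],
    [[-35,10,0],0],
    [[-35,10,0],0],
    [[-35,10,0],0],
    [[-35,10,0],0],
    [[0,0,0],0.116]
  ],
  "gripper": 0.4
}}

```text
clock: 34.1
tool_pos: [0.5369, -0.4331, 0.1693]
eef_rot: [-2.377, -2.054, 0.002]
contact_force: [-0.8, 1.7, -0.7]
opening: 0.0342
finger_force: 0.0
```

>>> {"api": "play_rows", "payload": {
  "commands": [
    [[0,0,0],0.116],
    [[0,0,0],0.116],
    [[0,0,0],0.116],
    [[0,0,0],0.116],
    [[0,0,0],0.116],
    [[0,0,0],0.116],
    [[0,0,0],0],
    [[0,0,0],0]
  ]
}}

```text
clock: 34.77
tool_pos: [0.5366, -0.4276, 0.1718]
eef_rot: [-2.931, -1.132, 0.0]
contact_force: [0.6, -0.3, 0.1]
opening: 0.0339
finger_force: 0.0
```

```bash
python3 -c "
from h import *
st([.5379,-.4327,.05],.727)
c=shot('top','t7');d=shot('scene','s7')
a=cv2.resize(c['img'][200:300,320:420],None,fx=4,fy=4,interpolation=cv2.INTER_CUBIC)
b=cv2.resize(d['img'][170:290,180:380],None,fx=2,fy=2,interpolation=cv2.INTER_CUBIC)
o=np.zeros((400,800,3),np.uint8);o[:,:400]=a;o[:240,400:]=b
cv2.imwrite('pics/m7.png',o)"
```

```text
t 34.77 [ 0.5366 -0.4276  0.1718] psi 0.7370 op 0.0339 [ 0.6 -0.3  0.1]
dx -2.5 dy 4.7 dz 121.8 twist 0.010
```

View pics/m7.png

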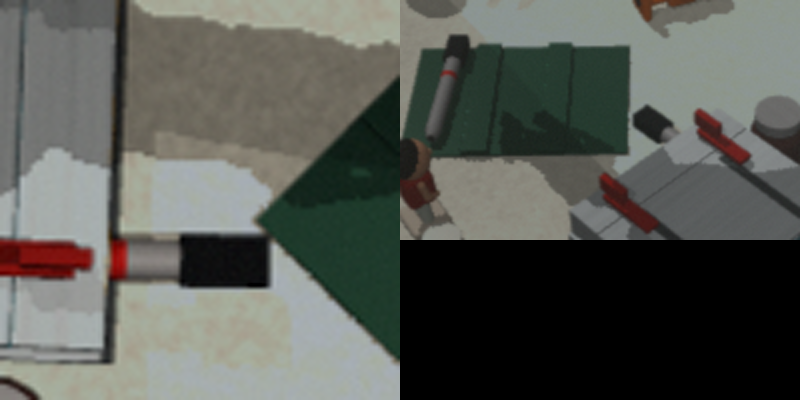

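Near core is in the bore with its whole red ring (110–128 px) just outside the face. The far core is unmoved.

>>> {"api": "play_rows", "payload": {
  "commands": [
    [[-2.5,4.7,25],0.01],
    [[0,0,35],0],
    [[0,0,35],0],
    [[0,0,25],0],
    [[0,0,0],0],
    [[0,0,0],0]
  ]
}}

```text
clock: 35.37
tool_pos: [0.537, -0.4322, 0.0505]
eef_rot: [-2.935, -1.113, 0.003]
contact_force: [-0.0, -0.2, 0.6]
opening: 0.0343
finger_force: 0.0
```

```bash
python3 -c "
from h import *
st([.5379,-.4327,.01],.727)
c=load('t7'); p=pt(c,320+128.5/4-.5,200+260/4-.5,.057); print('near trailing edge',p,'mark y',p[1]+.008)
d=load('s7');e=load('s0') if 0 else load('scene0')
for k in (e,d):
    im=k['img'].astype(int); m=np.argwhere((im[...,2]>90)&(im[...,1]<70)&(im[...,0]<70)); m=m[(m[:,1]>190)&(m[:,1]<220)&(m[:,0]>190)&(m[:,0]<225)]; print(len(m),m.mean(0)[::-1])
"
```

```text
t 35.37 [ 0.537  -0.4322  0.0505] psi 0.7250 op 0.0343 [-0.  -0.2  0.6]
dx 0.4 dy 1.0 dz 40.5 twist -0.002
near trailing edge [ 0.47366148 -0.07311844  0.057     ] mark y -0.0651184375174699
11 [203.09090909 205.81818182]
12 [203.25       205.91666667]
```

>>> {"api": "play_rows", "payload": {
  "commands": [
    [[0,1,20],0],
    [[0,0,14],0],
    [[0,0,6],0],
    [[0,0,0],0],
    [[0,0,0],0]
  ]
}}

```text
clock: 35.78
tool_pos: [0.5409, -0.4356, 0.0227]
eef_rot: [2.929, 1.11, 0.009]
contact_force: [-10.2, 7.7, 36.8]
opening: 0.034
finger_force: 18.4
```

>>> {"api": "play_rows", "payload": {
  "commands": [
    [[0,0,0],0],
    [[0,0,0],0],
    [[0,0,0],0],
    [[0,0,0],0],
    [[0,0,0],0],
    [[0,0,0],0]
  ],
  "gripper": 0,
  "newtons": 60
}}

```text
clock: 36.28
tool_pos: [0.5383, -0.433, 0.0242]
eef_rot: [2.934, 1.113, 0.005]
contact_force: [-22.5, 20.0, 52.8]
opening: 0.0008
finger_force: 25.6
```

>>> {"api": "play_rows", "payload": {
  "commands": [
    [[0,0,-10],0],
    [[0,0,-20],0],
    [[0,0,-20],0],
    [[0,0,-20],-0.116],
    [[0,0,0],-0.116],
    [[0,0,0],-0.116],
    [[0,0,0],-0.116],
    [[0,0,0],-0.116]
  ]
}}

```text
clock: 36.95
tool_pos: [0.5399, -0.4347, 0.0856]
eef_rot: [2.487, 1.911, 0.002]
contact_force: [0.9, -0.6, 0.3]
opening: 0.0001
finger_force: 0.0
```

>>> {"api": "play_rows", "payload": {
  "commands": [
    [[0,0,0],-0.116],
    [[0,0,0],-0.116],
    [[0,0,0],0],
    [[0,0,0],0],
    [[0,0,0],0]
  ]
}}

```text
clock: 37.37
tool_pos: [0.5392, -0.4342, 0.0834]
eef_rot: [2.261, 2.178, 0.001]
contact_force: [-0.9, 0.5, -0.6]
opening: 0.0006
finger_force: 0.0
```

```bash
python3 -c "
from h import *
st([.602,-.2500,.0465],1.549)"
```

```text
t 37.37 [ 0.5392 -0.4342  0.0834] psi 1.5333 op 0.0006 [-0.9  0.5 -0.6]
dx 186.4 dy 55.8 dz 36.9 twist -0.016
```

A finger landed on top of the grip, so the core may have shifted. I'll back off and measure it again.

>>> {"api": "play_rows", "payload": {
  "commands": [
    [[0,0,-35],0],
    [[0,-25,-30],0],
    [[0,-40,0],0],
    [[0,-40,0],0],
    [[0,-40,0],0],
    [[0,-40,0],0],
    [[0,0,0],0]
  ],
  "gripper": 0.4
}}

```text
clock: 37.95
tool_pos: [0.3478, -0.4262, 0.1475]
eef_rot: [-2.265, -2.174, 0.003]
contact_force: [1.4, -0.3, 0.0]
opening: 0.034
finger_force: 0.0
```

```bash
python3 -c "
from core import *
st()
c=shot('top','t8'); im=c['img']
cv2.imwrite('pics/t8c.png',cv2.resize(im[155:315,320:550],None,fx=3,fy=3,interpolation=cv2.INTER_CUBIC))
cores('t8',[(455,165,545,258)])"
```

```text
t 37.95 [ 0.3478 -0.4262  0.1475] psi 1.5298 op 0.0340 [ 1.4 -0.3  0. ]
n 489 28 ang 0.7167 mark [ 0.5811 -0.395 ] grip [ 0.5378 -0.4328] tip-mark 0.1053 len 0.1403 width 0.016
```

View pics/t8c.png

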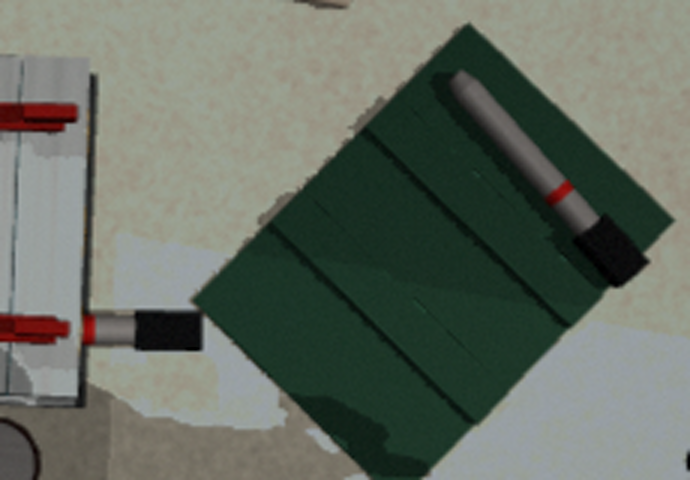

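```bash
python3 -c "
from h import *
def blk(n,box,ang,g):
    c=load(n);u0,v0,u1,v1=box; im=c['img'][v0:v1,u0:u1]
    m=(im.max(2)<38).astype(np.uint8); k,l,s,ce=cv2.connectedComponentsWithStats(m); i=1+np.argmax(s[1:,4]); (x,y),wh,a=cv2.minAreaRect(np.argwhere(l==i)[:,::-1].astype(np.float32))
    d=np.array([np.cos(ang),np.sin(ang)]);p=np.array([-d[1],d[0]])
    for z in(.004,.014,.024):
        q=np.array([pt(c,u+u0,v+v0,z)[:2] for v,u in np.argwhere(l==i)]); 
        print(n,z,'area',s[i,4],'lat',(np.percentile((q-g)@p,[2,98])*1e3).round(1),'along',(np.percentile((q-g)@d,[2,98])*1e3).round(1))
    M=np.array(c['cam_to_world'])[:3,3]; r=(np.array([*g,.014])-M); print('shift per mm height: lat %.3f along %.3f'%(-(r[:2]@p)/r[2]*-1*-1,(r[:2]@d)/-r[2]))
blk('t4',(430,270,480,320),.82,np.array([.4154,-.2919]))
blk('t4',(500,215,550,260),.722,np.array([.5378,-.4327]))
blk('t8',(500,215,550,260),.722,np.array([.5378,-.4327]))
c=load('t8'); im=c['img'];print(im[210:232,507]); 
"
```

```text
t4 0.004 area 413 lat [-13.9  19.6] along [-24.3  54.8]
t4 0.014 area 413 lat [-12.3  21. ] along [-22.8  55.7]
t4 0.024 area 413 lat [-10.7  22.3] along [-21.2  56.6]
shift per mm height: lat -0.155 along -0.135
t4 0.004 area 512 lat [-16.1  24.7] along [-21.9  51.4]
t4 0.014 area 512 lat [-12.8  27.7] along [-20.5  52.2]
t4 0.024 area 512 lat [-9.5 30.6] along [-19.1  53. ]
shift per mm height: lat -0.316 along -0.120
t8 0.004 area 524 lat [-15.9  25.1] along [-22.2  51.4]
t8 0.014 area 524 lat [-12.6  28.1] along [-20.8  52.2]
t8 0.024 area 524 lat [-9.3 31. ] along [-19.4  53. ]
shift per mm height: lat -0.316 along -0.120
[[ 33  45  23]
 [ 35  45  25]
 [ 36  46  28]
 [ 68  72  70]
 [ 82  85  87]
 [ 85  87 101]
 [ 41  43 111]
 [ 15  17 133]
 [ 16  19 140]
 [ 17  20 138]
 [ 25  28 125]
 [ 54  58 105]
 [ 75  77  85]
 [ 70  71  73]
 [ 58  59  63]
 [ 50  50  52]
 [ 37  39  41]
 [ 28  30  28]
 [ 21  25  18]
 [ 20  25  13]
 [ 18  24  12]
 [ 17  26  13]]
```

>>> {"api": "play_rows", "payload": {
  "commands": [
    [[0,33,0],0],
    [[0,40,0],0],
    [[0,40,0],0],
    [[0,40,0],0],
    [[-2,40,0],0],
    [[0,0,0],0.115],
    [[0,0,0],0.115],
    [[0,0,0],0.115]
  ],
  "gripper": 0.5
}}

```text
clock: 38.67
tool_pos: [0.5486, -0.4355, 0.1457]
eef_rot: [-2.605, -1.755, -0.0]
contact_force: [-0.2, 0.1, 0.5]
opening: 0.0424
finger_force: 0.0
```

>>> {"api": "play_rows", "payload": {
  "commands": [
    [[0,0,20],0.115],
    [[0,0,30],0.115],
    [[0,0,30],0.115],
    [[0,0,20],0.115],
    [[0,0,0],0],
    [[0,0,0],0]
  ]
}}

```text
clock: 39.17
tool_pos: [0.5466, -0.4353, 0.0457]
eef_rot: [-2.931, -1.126, 0.002]
contact_force: [0.8, -0.0, 1.3]
opening: 0.0425
finger_force: 0.0
```

```bash
python3 -c "
from h import *
st([.5404,-.4357,.0115],.722)"
```

```text
t 39.17 [ 0.5466 -0.4353  0.0457] psi 0.7337 op 0.0425 [ 0.8 -0.   1.3]
dx -4.9 dy -3.9 dz 34.2 twist 0.012
```

>>> {"api": "play_rows", "payload": {
  "commands": [
    [[-5,-4,5],0.012],
    [[0,0,10],0],
    [[0,0,3],0],
    [[0,0,0],0],
    [[0,0,0],0]
  ]
}}

```text
clock: 39.58
tool_pos: [0.5401, -0.4364, 0.0289]
eef_rot: [2.94, 1.105, 0.0]
contact_force: [-0.0, -0.5, 0.1]
opening: 0.0426
finger_force: 0.0
```

>>> {"api": "play_rows", "payload": {
  "commands": [
    [[0,0,5],0],
    [[0,0,5],0],
    [[0,0,5],0],
    [[0,0,0],0],
    [[0,0,0],0]
  ]
}}

```text
clock: 40.0
tool_pos: [0.5397, -0.436, 0.0129]
eef_rot: [-2.94, -1.105, 0.001]
contact_force: [-0.6, -0.2, 0.4]
opening: 0.0426
finger_force: 0.0
```

Clear this time. Gripping.

>>> {"api": "play_rows", "payload": {
  "commands": [
    [[0,0,2],0],
    [[0,0,0],0],
    [[0,0,0],0],
    [[0,0,0],0],
    [[0,0,0],0],
    [[0,0,0],0],
    [[0,0,0],0]
  ],
  "gripper": 0,
  "newtons": 60
}}

```text
clock: 40.58
tool_pos: [0.5403, -0.4365, 0.0118]
eef_rot: [2.94, 1.105, 0.0]
contact_force: [0.3, -0.2, 0.4]
opening: 0.0244
finger_force: 58.1
```

>>> {"api": "play_rows", "payload": {
  "commands": [
    [[0,0,-10],0],
    [[0,0,-20],0],
    [[0,0,-20],0],
    [[0,0,-20],-0.118],
    [[0,0,0],-0.118],
    [[0,0,0],-0.118],
    [[0,0,0],-0.118],
    [[0,0,0],-0.118]
  ]
}}

```text
clock: 41.25
tool_pos: [0.5399, -0.4362, 0.0822]
eef_rot: [-2.487, -1.919, 0.0]
contact_force: [-0.0, 0.4, -1.8]
opening: 0.0245
finger_force: 58.4
```

>>> {"api": "play_rows", "payload": {
  "commands": [
    [[0,0,0],-0.118],
    [[0,0,0],-0.118],
    [[15,6,0],0],
    [[35,12,0],0],
    [[35,12,0],0],
    [[35,12,0],0],
    [[35,12,0],0],
    [[20,6,0],0]
  ]
}}

```text
clock: 41.92
tool_pos: [0.6056, -0.2587, 0.082]
eef_rot: [-2.249, -2.192, -0.002]
contact_force: [0.6, -0.1, -2.3]
opening: 0.0247
finger_force: 58.4
```

>>> {"api": "play_rows", "payload": {
  "commands": [
    [[0,0,15],0],
    [[0,0,15],0],
    [[0,0,0],0],
    [[0,0,0],0]
  ]
}}

```text
clock: 42.25
tool_pos: [0.6039, -0.2619, 0.0511]
eef_rot: [-2.249, -2.19, 0.001]
contact_force: [0.0, -0.1, -0.8]
opening: 0.0248
finger_force: 58.5
```

```bash
python3 -c "
from h import *
st([.602,-.2480,.0478],1.549)
c=shot('top','t9')
cv2.imwrite('pics/t9c.png',cv2.resize(c['img'][150:310,310:470],None,fx=3.7,fy=3.7,interpolation=cv2.INTER_CUBIC))"
```

```text
t 42.25 [ 0.6039 -0.2619  0.0511] psi 1.5441 op 0.0248 [ 0.  -0.1 -0.8]
dx 13.8 dy -2.3 dz 3.3 twist -0.005
```

View pics/t9c.png

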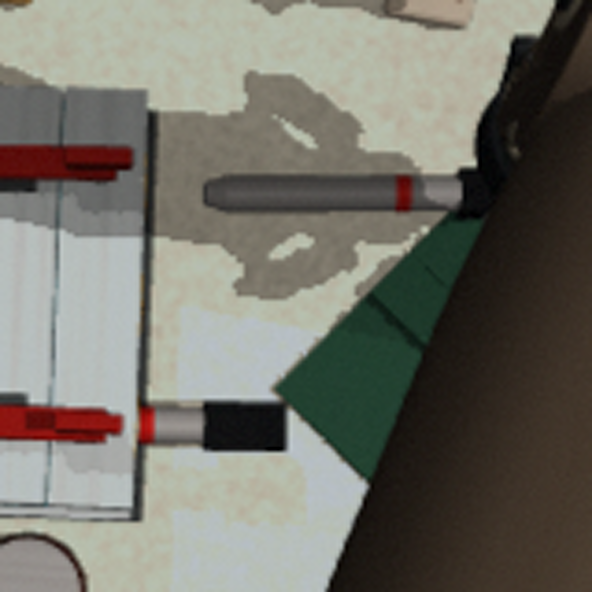

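Far core is held in line: tip (204,193), ring leading edge (396,193). The near core is in place.

```bash
python3 -c "
from h import *
c=load('t9')
g=lambda U,V,z:pt(c,(U+.5)/3.7-.5+310,(V+.5)/3.7-.5+150,z)
t=g(204,192,.0533);r=g(396,193,.0533);r2=g(396,193,.062);print(t,r,r2,np.linalg.norm(t-r),np.arctan2((t-r)[0],(t-r)[1]))
print('near ring edges',g(140,425,.057),g(157,425,.057)); print('face',g(148,193,.085),g(139,425,.085))
"
```

```text
[ 0.60265805 -0.09874214  0.0533    ] [ 0.60338998 -0.20418523  0.0533    ] [ 0.60185423 -0.2029758   0.062     ] 0.10544562961228486 -0.006941372046746664
near ring edges [ 0.473551   -0.06478703  0.057     ] [ 0.47367325 -0.07400642  0.057     ]
face [ 0.59617234 -0.0671062   0.085     ] [ 0.47158719 -0.06357477  0.085     ]
```

>>> {"api": "play_rows", "payload": {
  "commands": [
    [[0,-2.3,3.3],0.03],
    [[10,0,0],0],
    [[12,0,0],0],
    [[0,0,0],0],
    [[0,0,0],0]
  ]
}}

```text
clock: 42.72
tool_pos: [0.6039, -0.24, 0.049]
eef_rot: [2.281, 2.16, 0.0]
contact_force: [-0.4, 0.3, -0.8]
opening: 0.0243
finger_force: 58.5
```

>>> {"api": "play_rows", "payload": {
  "commands": [
    [[5,0,0],0],
    [[5,0,0],0],
    [[5,0,0],0],
    [[5,0,0],0],
    [[5,0,0],0],
    [[0,0,0],0],
    [[0,0,0],0]
  ]
}}

```text
clock: 43.3
tool_pos: [0.605, -0.2156, 0.0483]
eef_rot: [2.282, 2.159, -0.0]
contact_force: [0.5, -0.3, -1.4]
opening: 0.0244
finger_force: 58.5
```

```bash
python3 -c "
from h import *
st([.606-.022*.0575,-.0651-.0583,.0478],1.519)"
```

```text
t 43.30 [ 0.605  -0.2156  0.0483] psi 1.5154 op 0.0244 [ 0.5 -0.3 -1.4]
dx 92.0 dy -5.4 dz 0.5 twist -0.004
```

>>> {"api": "play_rows", "payload": {
  "commands": [
    [[4,-1,0],0],
    [[6,-1.2,0],0],
    [[8,-0.3,0],0],
    [[8,-0.3,0],0],
    [[0,0,0],0],
    [[0,0,0],0]
  ]
}}

```text
clock: 43.8
tool_pos: [0.6036, -0.1891, 0.0484]
eef_rot: [2.282, 2.16, -0.0]
contact_force: [0.3, -0.2, -2.0]
opening: 0.0245
finger_force: 58.4
```

>>> {"api": "play_rows", "payload": {
  "commands": [
    [[8,-0.3,0],0],
    [[8,-0.3,0],0],
    [[8,-0.3,0],0],
    [[8,-0.3,0],0],
    [[8,-0.3,0],0],
    [[8,-0.3,0],0],
    [[0,0,0],0],
    [[0,0,0],0]
  ]
}}

```text
clock: 44.47
tool_pos: [0.6046, -0.1412, 0.0483]
eef_rot: [2.281, 2.159, -0.0]
contact_force: [0.3, -0.6, -1.7]
opening: 0.0244
finger_force: 58.4
```

```bash
python3 -c "
from h import *
st([.606-.022*.0575,-.0651-.0583,.0478],1.519); c=shot('top','t10')
im=c['img'].astype(int); m=np.argwhere((im[...,2]>90)&(im[...,1]<60)&(im[...,0]<60)); m=m[(m[:,1]>350)&(m[:,1]<420)&(m[:,0]>180)&(m[:,0]<225)]; print(len(m), m.min(0),m.max(0)); 
if len(m): print(pt(c,*m.mean(0)[::-1],.059))"
```

```text
t 44.47 [ 0.6046 -0.1412  0.0483] psi 1.5158 op 0.0244 [ 0.3 -0.6 -1.7]
dx 17.8 dy -0.8 dz 0.5 twist -0.003
22 [198 357] [203 361]
[ 0.60370985 -0.08646867  0.059     ]
```

>>> {"api": "play_rows", "payload": {
  "commands": [
    [[6,-0.3,0],0],
    [[6,-0.3,0],0],
    [[6,-0.3,0],0],
    [[0,0,0],0],
    [[0,0,0],0],
    [[0,0,0],0]
  ]
}}

```text
clock: 45.02
tool_pos: [0.6046, -0.1238, 0.0483]
eef_rot: [2.282, 2.158, -0.0]
contact_force: [-0.3, -0.6, -1.6]
opening: 0.0242
finger_force: 58.5
```

```bash
python3 -c "
from h import *
st([.606-.022*.0575,-.0651-.0583,.0478],1.519); c=shot('top','t11')
im=c['img'].astype(int); m=np.argwhere((im[...,2]>90)&(im[...,1]<60)&(im[...,0]<60)); m=m[(m[:,1]>346)&(m[:,1]<420)]
for a,b in((190,215),(255,275)):
    k=m[(m[:,0]>a)&(m[:,0]<b)]; print(len(k),k.min(0),k.max(0)); print(pt(c,k[:,1].max()+.5,k[:,0].mean(),.059),pt(c,*k.mean(0)[::-1],.059))
cv2.imwrite('pics/t11c.png',cv2.resize(c['img'][180:290,325:425],None,fx=5.4,fy=5.4,interpolation=cv2.INTER_CUBIC))"
```

```text
t 45.02 [ 0.6046 -0.1238  0.0483] psi 1.5150 op 0.0242 [-0.3 -0.6 -1.6]
dx 0.4 dy 0.1 dz 0.5 twist -0.004
15 [198 349] [204 352]
[ 0.60339089 -0.07358273  0.059     ] [ 0.60333074 -0.06865415  0.059     ]Traceback (most recent call last):
  File "<string>", line 6, in <module>
    k=m[(m[:,0]>a)&(m[:,0]<b)]; print(len(k),k.min(0),k.max(0)); print(pt(c,k[:,1].max()+.5,k[:,0].mean(),.059),pt(c,*k.mean(0)[::-1],.059))
                                             ~~~~~^^^
    return umr_minimum(a, axis, None, out, keepdims, initial, where)
ValueError: zero-size array to reduction operation minimum which has no identity
```

>>> {"api": "play_rows", "payload": {
  "commands": [
    [[0,0,0],0],
    [[0,0,0],0],
    [[0,0,0],0],
    [[0,0,0],0]
  ],
  "gripper": 0.5
}}

```text
clock: 45.4
tool_pos: [0.6047, -0.124, 0.0484]
eef_rot: [2.283, 2.158, 0.0]
contact_force: [0.5, -0.8, -0.3]
opening: 0.0429
finger_force: 0.0
```

>>> {"api": "play_rows", "payload": {
  "commands": [
    [[0,0,-10],0],
    [[0,0,-25],0],
    [[0,0,-35],0],
    [[0,0,-35],0],
    [[-25,0,-25],0],
    [[-35,0,0],0],
    [[-40,0,0],0],
    [[-40,0,0],0]
  ]
}}

```text
clock: 46.07
tool_pos: [0.5971, -0.2647, 0.1805]
eef_rot: [2.279, 2.158, 0.002]
contact_force: [0.7, -1.0, -0.6]
opening: 0.0426
finger_force: 0.0
```

>>> {"api": "play_rows", "payload": {
  "commands": [
    [[-40,0,0],0],
    [[-30,0,0],0],
    [[0,0,0],0],
    [[0,0,0],0]
  ]
}}

```text
clock: 46.4
tool_pos: [0.5923, -0.3352, 0.1785]
eef_rot: [-2.286, -2.155, -0.0]
contact_force: [-0.2, 0.6, -0.4]
opening: 0.0428
finger_force: 0.0
```

```bash
python3 -c "
from h import *
st(); c=shot('top','t12')
im=c['img'].astype(int); m=np.argwhere((im[...,2]>90)&(im[...,1]<60)&(im[...,0]<60)); m=m[(m[:,1]>346)&(m[:,1]<420)]
for a,b in((190,215),(255,275)):
    k=m[(m[:,0]>a)&(m[:,0]<b)]; print(len(k)); 
    if len(k): print(k.min(0),k.max(0),pt(c,k[:,1].max()+.5,k[:,0].mean(),.059),pt(c,*k.mean(0)[::-1],.059))
d=load('t12')['img']; s=shot('scene','s12')['img']
o=np.zeros((560,800,3),np.uint8); o[:,:400]=cv2.resize(d[155:295,325:425],(400,560),interpolation=cv2.INTER_CUBIC); o[:300,400:]=cv2.resize(s[170:470,180:580],(400,300)); cv2.imwrite('pics/m12.png',o)"
```

```text
t 46.40 [ 0.5923 -0.3352  0.1785] psi 1.5117 op 0.0428 [-0.2  0.6 -0.4]
20
[197 349] [204 352] [ 0.60356193 -0.07358111  0.059     ] [ 0.60350879 -0.06922637  0.059     ]
31
[260 348] [269 351] [ 0.47439256 -0.07279714  0.059     ] [ 0.47433218 -0.06824108  0.059     ]
```

View pics/m12.png

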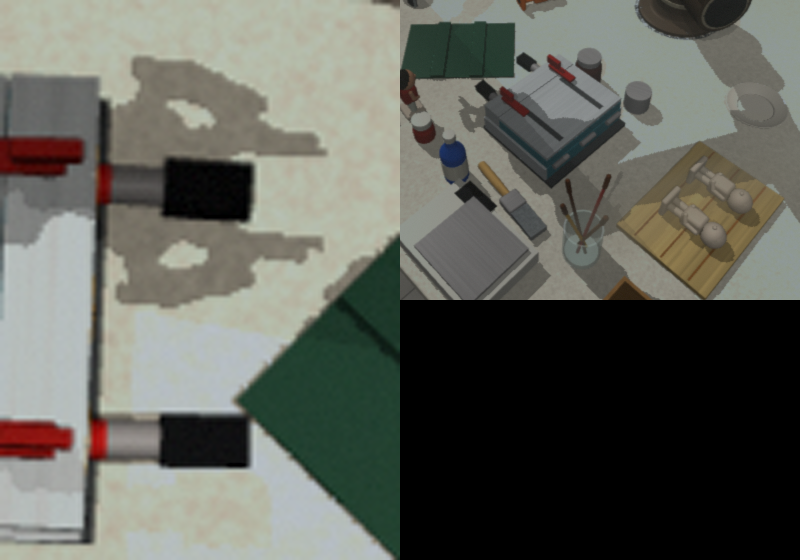

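Both rings sit at their bore mouths (trailing edges about 8–10 mm out). The lid is shut, the buttons lie across it, the casts are on the board and the bystanders are where they were. Handing in.

```bash
python3 -c "
from h import *
print(robot.close_job())"
```

```text
the job is handed in; nothing more can be done
None
```

The job is handed in, no verdict came back: both casts are on the board, the lid is shut with both turnbuttons across it, and both cores are in their bores with the ring edge within about 3 mm of the mouth by camera.

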